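# Pack the lace bobbins into their case

### The job

Pack up the lacemaker's bobbins: lay every bobbin on the table in the case, one to a lane and flat side down, all with their thick bulb ends towards the pink dotted flap so that each settles flat between its ridges. Once all are in, fold the plain green flap fully down, and then the pink flap fully down over it, and leave the other things on the table where they are.

Things in the scene. Friction and masses are not known exactly. Their poses are not given: they have to be found in the camera images.
- case: Fixed open case, 282 (its x) x 146 (its y) x 45 mm high, walls 5 mm, floor top at z = 4 mm, inner y = -68..68 mm. Origin: centre of the underside. Pink flap on the +y side, green on -y. Five lanes run along its y, centred at x = -96, -48, 0, 48, 96 mm. A bobbin well laid has its origin at about y = 40, z = 4 mm, its shank towards -y.
- lane_mid (a point): Floor centre of the middle lane (case x = 0, y = 0, z = 4 mm). All lanes lie between ridges 8 mm high (tops at case z = 12 mm): at case y = 24..68 mm the gap between ridges is 34 mm wide, for a bulb; at y = -68..-34 mm it is 22 mm, for a shank only; between y = -34 and 24 mm there are none (room for fingers). A bobbin the wrong way round or across ridges cannot lie flat.
- bobbin1: Lace bobbin 120 mm long, 50 g, lying flat side down. Bulb 40 long x 26 wide x 24 high; shank 80 long x 16 wide x 16 high; undersides flush. Origin: on the underside below the middle of the bulb; x points from shank to bulb (bulb x -20..20 mm, shank x -100..-20 mm), z up. Balances near x = -27; grip the shank across near x = -34. May be absent (None). Light wood, red band.
- bobbin2: Lace bobbin like bobbin1, same size and axes. May be absent (None). Mid-brown wood, blue band.
- bobbin3: Lace bobbin like bobbin1, same size and axes. May be absent (None). Dark wood, green band.
- bobbin4: Lace bobbin like bobbin1, same size and axes. May be absent (None). Mid-brown wood, brass band.
- bobbin5: Lace bobbin like bobbin1, same size and axes. May be absent (None). Light wood, black band.
- green_flap (a joint): Plain pale green flap, 282 x 71 x 4 mm, hinged along the top of the case's -y wall (hinge line at case y = -73, z = 45 mm, along case x). 0 = closed, lying level over the case; grows as it opens; 1.57 = upright; starts at 2.0 to 2.4 (leaning outward); limit 2.5. Stiff hinge (0.06 N m friction): stays where left; push it over from outside, then press down.
- pink_flap (a joint): Pink flap with white dots, 282 x 85 x 4 mm, hinged along the top of the case's +y wall (hinge line at case y = +73, z = 49 mm, along case x). 0 = closed, lying over the green flap; same sense, limits and stiffness as the green flap.
- green_edge (a point): Middle of the green flap's free edge, half way through its thickness, 71 mm from its hinge.
- pink_edge (a point): Middle of the pink flap's free edge, half way through its thickness, 85 mm from its hinge.
- spool_red: Red thread spool, 38 mm across x 42 high. Bystander: leave where it is. Origin: underside centre.
- spool_cream: Cream thread spool, 38 mm across x 42 high, on the right-hand mat. Bystander: leave where it is. Origin: underside centre.
- scissors: Scissors lying flat, about 125 mm long, 10 mm high. Bystander: leave where it is. Origin: underside, at the pivot.
- pin_jar: Glass pin jar, 52 mm across x 60 high. Bystander: leave where it is. Origin: underside centre.
- mat_left: Thin fixed orange paper mat 340 x 190 x 3 mm on the robot's left; bobbins lie on it. Origin: underside centre.
- mat_right: Thin fixed orange paper mat 340 x 190 x 3 mm on the robot's right; bobbins lie on it. Origin: underside centre.
Mind the look-alikes: they are no part of the job. Leave any purple or turquoise look-alike of the bobbin1 alone. Leave any turquoise look-alike of the bobbin3 alone.

How it is judged:
By the outcome, as a careful person would: the job done as asked, in the order asked, and still so for the second after the job is handed in, with the robot touching nothing.
Of bobbin1, bobbin2, bobbin3, bobbin4, bobbin5 only 4 to 5 are there at a start; the rules pass over those that are not, and their reading is None.
At some moment in a run one of bobbin1, bobbin2, bobbin3, bobbin4, bobbin5 may be knocked a few centimetres aside while the robot is not near it.
It also fails if it takes over 210 s, if anything falls off the work surface, if the arm or the gripper's body presses on something with over 40 N, if the wrist force passes 120 N, or if a joint passes its speed limit or range.

### The arm

A 6-joint arm with a two-finger parallel gripper is mounted at the origin on the work surface. World frame = base frame: x ahead of the robot, y to its left, z up, the work surface at z = 0. Lengths are in mm, angles in rad, forces in N, time in s.
With the tool pointing down it reaches from about 350 to 775 mm from the base axis. Payload 7.3 kg.
Tool frame: the origin (TCP) lies midway between the tips of the shut fingers; the grasp point (between the pads) lies 19 mm behind it; z points along the fingers, y is the line along which they close (so a half turn about z gives the same grasp; the last joint's range is limited). The gripper opens to 92 mm and grips with 3 to 60 N. Pads are 19 mm wide; open, the fingers measure 130 mm over their backs; the gripper's body (75 mm by 190 mm) begins 47 mm behind the grasp point.
Start: joints at [-1.265, 0.342, 1.524, -0, 1.275, -0.146], TCP at [229.232, -472.332, 226.741] pointing down, gripper open.
Joint ranges: [-2.53, 2.53], [-0.77, 2.02], [0.04, 2.7], [-1, 4.14], [0.28, 2.66], [-3.11, 3.11]. Speed limits (rad/s): [2.57, 2.57, 3.14, 3.14, 3.14, 3.14].

### API

Orientations are given as [roll, pitch, yaw] about the fixed x, y, z axes, in that order (R = Rz(yaw) Ry(pitch) Rx(roll)).
In Python, from plant import bot gives the robot as it stands.
- The arm moves only by the tool servo_tool, never from a script. Its argument "deltas" is a list of rows, each a list of 2 entries, a list of its own where there are three numbers: the shift along the tool's x, y, z in m, then the turn, a rotation vector about the tool's x, y, z in degrees. A call has 1 to 20 rows; each row shifts and turns the commanded pose from where the row before left it, along the tool's axes as they then stand; what a row does not reach is not made up. A row lasts 1/8 s, in which the tool goes at most 62.5 mm and 10.7 degrees, less where a joint would pass 70% of its speed; a pose out of reach is approached as far as the arm can. A call with a gripper value outside its range is refused whole. "fingers" is the opening, from 0 (shut) to 1 (fully open), set as the call begins (left out, the last holds). The fingers move at their own pace and stop on an object; the grip force is fixed at half the most. Time passes only in rows, so rows that do not move let the fingers close. It gives the time, the measured TCP pose, the force, the opening and the grip force at its end, in the units of the state.
- bot.get_obs(): the state, without advancing time (a new reading comes with each control period).
- bot.capture(name): name is "scene" or "top" or "wrist"; returns the picture (480x640x3 uint8, red, green, blue); there is no depth.
- bot.camera_model(name): a dict with "mtx" (3x3 intrinsics, pixels), "xyz" and "rotation" of the camera in the world. Camera axes: x right, y down, z forward; pixel columns grow to the right and rows downward; lengths in mm; the calibration is good to about 2 mm. The wrist camera is an equidistant fisheye: a pixel r from the principal point sees the ray r / f radians off the axis. A picture is of the moment at which its call begins: read the wrist's pose just before it. camera_model takes no time and is no camera call; for the wrist camera it gives the pose at the moment of the call.
- bot.close_job(): hands the job in; it is judged then, once.
The state is a dict: "time": time; "joint_positions": joint angles; "dq": joint speeds; "tau": joint torques, N m; "tool_pos": TCP position; "tcp_rot": TCP orientation; "contact_force": force on the tool from outside, world axes, zero at the start; "moment": the same for the moment, N m; "grip_width": finger opening in mm; "finger_force": force on a finger pad.
Only numpy, scipy, OpenCV 4.12 (cv2) and the standard library are available. Lean on these libraries where they do the work, as an engineer would, in place of code of your own. Each camera call takes 0.05 s, during which the arm holds its last target. There are 200 camera calls.

## Working session

There is one attempt and no reset: what is moved stays moved. The work goes in short steps, Python scripts to look and compute and a tool call to move; the robot and the scene stay as the last step left them, time stands still between calls to the robot, and variables do not carry over. Pictures are saved under pics/ and viewed, at most 14 in all, crops included, and the job is handed in when it is done.

Besides the shell and the picture viewer there is one more tool, called after ">>>" as name([rows], argument=value, ...), one row to a line, values as JSON. servo_tool: Moves the arm, as the interface text tells. Its arguments: {"type":"object","properties":{"deltas":{"type":"array"},"fingers":{"type":"number"}},"required":["deltas"]}

```bash
mkdir -p pics; ls; python3 - <<'E'
from plant import bot
import cv2
for n in ("top","scene"):
    im=bot.capture(n); cv2.imwrite(f"pics/{n}0.png",im[:,:,::-1])
    m=bot.camera_model(n); print(n,m)
o=bot.get_obs(); print(o)
E
```

```text
pics
top {'mtx': array([[579.57355252,   0.        , 328.30093031],
       [  0.        , 579.57355252, 244.01896574],
       [  0.        ,   0.        ,   1.        ]]), 'xyz': array([ 284.82420769,   47.77188385, 1306.86351725]), 'rotation': array([-2.95827093,  0.02817868, -1.56420373])}
scene {'mtx': array([[493.99102048,   0.        , 323.46690059],
       [  0.        , 493.99102048, 236.68365191],
       [  0.        ,   0.        ,   1.        ]]), 'xyz': array([1130.18637075,  -85.21731468, 1044.30403903]), 'rotation': array([-2.56383615, -0.00403489,  1.33799284])}
{'time': 0.1, 'joint_positions': array([-1.26500582e+00,  3.42643116e-01,  1.52488542e+00, -1.82631913e-06,
        1.27541134e+00, -1.46019003e-01]), 'dq': array([-0.00022415,  0.00078726, -0.00297192,  0.00083616, -0.00031769,
        0.00228689]), 'tau': array([ 1.42782916e-03, -4.32006097e+01, -2.44694316e+01,  7.19179655e-02,
        5.26248990e-02, -6.75071715e-05]), 'tool_pos': array([ 229.11592146, -471.97805022,  226.13220971]), 'tcp_rot': array([-3.14025952e+00, -1.94292831e-04,  4.51809908e-01]), 'contact_force': array([-0.21523115,  0.01623203,  1.13337184]), 'moment': array([ 0.00120103, -0.02201584,  0.0067585 ]), 'finger_force': 0.0, 'grip_width': 91.85833804979713}
```

View pics/top0.png

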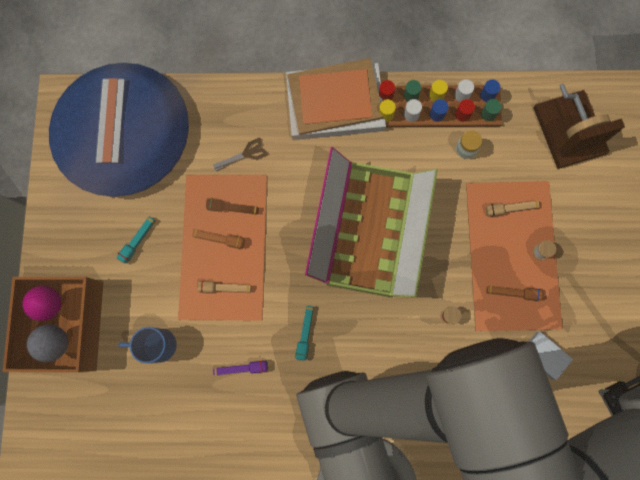

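View pics/scene0.png

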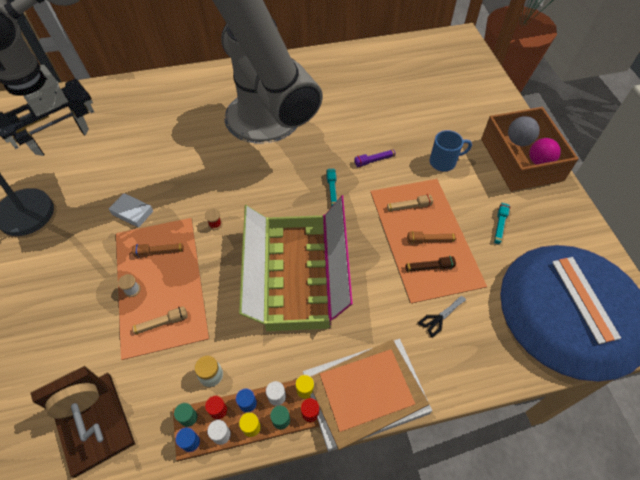

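The top picture shows five bobbins. On the left mat: dark (234,206), mid-brown (220,239) and light (226,287). On the right mat: light (513,209) and mid-brown (516,293). The turquoise items at (136,239) and (305,333) and the purple one at (240,368) are look-alikes to leave alone. The case is at (370,230), with its pink flap to the left (+y). Next I'll enlarge the mats to confirm the bobbins.

```bash
cat > h.py <<'E'
import numpy as np, cv2
from scipy.spatial.transform import Rotation as R
def cam(bot,n):
    m=bot.camera_model(n); return m["mtx"],np.array(m["xyz"]),R.from_euler("xyz",m["rotation"]).as_matrix(),n
def ray(c,uv):
    K,p,r,n=c; x=np.array([(uv[0]-K[0,2])/K[0,0],(uv[1]-K[1,2])/K[1,1]])
    if n=="wrist":
        t=np.linalg.norm(x); d=np.array([*(x/max(t,1e-9)*np.sin(t)),np.cos(t)])
    else: d=np.array([*x,1.])
    return r@d
def onz(c,uv,z):
    d=ray(c,uv); return c[1]+d*(z-c[1][2])/d[2]
def proj(c,P):
    K,p,r,n=c; q=r.T@(np.asarray(P,float)-p)
    if n=="wrist":
        h=np.hypot(q[0],q[1]); t=np.arctan2(h,q[2]); q=np.array([q[0]/h*t,q[1]/h*t,1])
    return np.array([K[0,0]*q[0]/q[2]+K[0,2],K[1,1]*q[1]/q[2]+K[1,2]])
def two(c1,a,c2,b):
    d1,d2=ray(c1,a),ray(c2,b); d1/=np.linalg.norm(d1); d2/=np.linalg.norm(d2)
    s=np.linalg.lstsq(np.stack([d1,-d2],1),c2[1]-c1[1],rcond=None)[0]
    A,B=c1[1]+s[0]*d1,c2[1]+s[1]*d2; return (A+B)/2,np.linalg.norm(A-B)
E
python3 - <<'E'
import cv2,numpy as np
a=cv2.imread("pics/top0.png"); s=cv2.imread("pics/scene0.png")
L=cv2.resize(a[185:310,185:270],None,fx=4,fy=4,interpolation=3)
r=cv2.resize(a[185:310,478:563],None,fx=4,fy=4,interpolation=3)
cv2.imwrite("pics/mats.png",np.hstack([L,r]))
cv2.imwrite("pics/case.png",cv2.resize(a[140:305,295:445],None,fx=3.6,fy=3.6,interpolation=3))
E
```

```text
(no output)
```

View pics/mats.png

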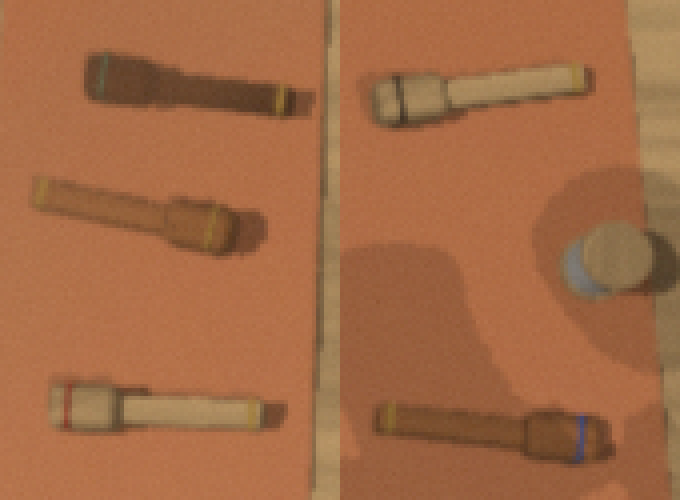

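View pics/case.png

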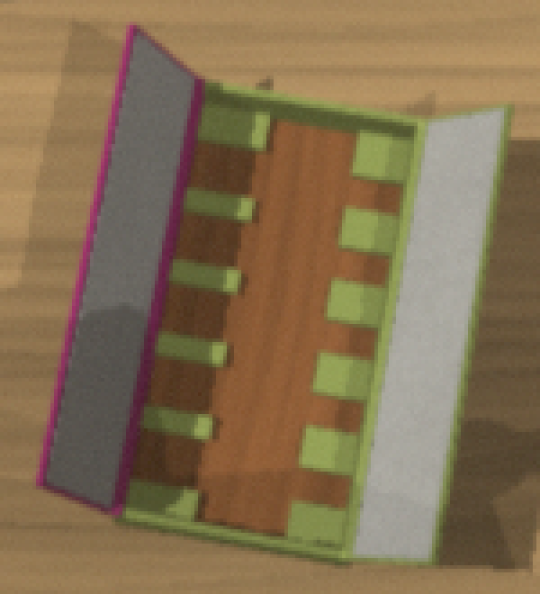

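Five bobbins are confirmed, with bands in crop pixels: bobbin3 green (103,75), bobbin4 brass (212,228), bobbin1 red (68,405), bobbin5 black (400,100) and bobbin2 blue (582,440). The case is yawed about -13°. Next I'll segment the bobbins and fit the case.

```bash
cat > seg.py <<'E'
from h import *
G={"b3":(234,206),"b4":(220,239),"b1":(226,287),"b5":(513,209),"b2":(516,293)}
def seg(a,c,u,v,m=40):
    """axis fit of the non-mat blob about (u,v); bulb = wider half"""
    x0,y0=max(u-m,0),max(v-m//2,0)
    s=cv2.resize(a[y0:y0+m+1,x0:x0+2*m+1],None,fx=4,fy=4,interpolation=3)
    lab=cv2.cvtColor(s,cv2.COLOR_BGR2HSV).astype(int)
    hue,sat=lab[...,0],lab[...,1]
    return s,lab
E
python3 - <<'E'
from seg import *
from plant import bot
a=cv2.imread("pics/top0.png"); hsv=cv2.cvtColor(a,cv2.COLOR_BGR2HSV)
for n,p in dict(mat=(226,260),matR=(500,250),matshadow=(495,270),b4bulb=(233,240),b4sh=(207,237),b2sh=(493,293),b2bulb=(535,293) and (512,293),b3sh=(250,208),b3b=(217,206),b1=(206,287),b1s=(235,288),b5=(520,207),sh3=(262,210)).items():
    print(n,hsv[p[1],p[0]],a[p[1],p[0]])
c=cam(bot,"top")
f=lambda u,v:(295+u/3.6,140+v/3.6)
P={k:onz(c,f(*uv),z) for k,uv,z in [("g+",(422,122),45),("g-",(345,562),45),("p+",(203,82),47),("p-",(118,520),47)]}
for k in P: print(k,P[k].round(1))
n=lambda a,b:np.linalg.norm(P[a]-P[b]).round(1)
print(n("g+","g-"),n("p+","p-"),n("g+","p+"),n("g-","p-"))
for a_,b_ in (("g-","g+"),("p-","p+")): d=P[b_]-P[a_]; print(np.degrees(np.arctan2(d[1],d[0])))
print(sum(P.values())/4)
E
```

```text
mat [ 11 152 179] [ 72 111 179]
matR [ 11 159 149] [ 56  89 149]
matshadow [ 10 149 154] [ 64  95 154]
b4bulb [ 13 162 143] [ 52  92 143]
b4sh [ 13 156 149] [ 58  97 149]
b2sh [ 12 162 104] [ 38  65 104]
b2bulb [ 12 154 124] [ 49  80 124]
b3sh [ 13 140  95] [43 65 95]
b3b [ 13 148 102] [ 43  69 102]
b1 [ 17 116 167] [ 91 134 167]
b1s [ 17 113 169] [ 94 137 169]
b5 [ 18 117 164] [ 89 133 164]
sh3 [ 12 140 120] [ 54  81 120]
g+ [ 679.8 -103.5   45. ]
g- [403.7 -51.8  45. ]
p+ [705.7  33.7  47. ]
p- [428.5  85.4  47. ]
280.9 282.0 139.6 139.4
-10.61177829990482
-10.563550284184684
[554.44422514  -9.05706905  46.        ]
```

```bash
cat > go.py <<'E'
from h import *
def delta(bot,xyz,yaw):
    """shift in the tool's axes (mm) and turn about tool z (deg) to a tool-down pose; also tilt left"""
    o=bot.get_obs(); r=R.from_euler("xyz",o["tcp_rot"])
    d=r.inv().apply(np.asarray(xyz,float)-o["tool_pos"])
    t=(r.inv()*R.from_euler("xyz",[np.pi,0,np.radians(yaw)])).as_rotvec(degrees=True)
    print("t%.2f at %s yaw %.1f | shift mm %s turn deg %s | F %s w %.1f"%(o["time"],o["tool_pos"].round(1),np.degrees(o["tcp_rot"][2]),d.round(1),t.round(1),o["contact_force"].round(1),o["grip_width"]))
E
python3 - <<'E'
from go import *
from plant import bot
c=cam(bot,"top")
L=lambda X,Y:(185+X/4,185+Y/4); r=lambda X,Y:(478+(X-340)/4,185+Y/4)
B=dict(b3=(L(89,75),L(293,101)),b4=(L(237,232),L(35,191)),b1=(L(50,407),L(264,414)),b5=(r(376,103),r(588,78)),b2=(r(608,440),r(378,417)))
for k,(b,s) in B.items():
    p,q=onz(c,b,22),onz(c,s,15); d=p-q; d[2]=0; n=np.linalg.norm(d); d/=n
    g=(p-54*d+q+66*d)/2
    print(k,"len %.1f"%n,"bulb",p.round(1)[:2],"grip",g.round(1)[:2],"th %.1f"%np.degrees(np.arctan2(d[1],d[0])))
o=bot.get_obs(); w=cam(bot,"wrist"); T=R.from_euler("xyz",o["tcp_rot"]).as_matrix()
print("wrist in tool",(T.T@(w[1]-o["tool_pos"])).round(1),(T.T@w[2]).round(2).tolist(),w[0].round(1).tolist())
delta(bot,[555,-9,330],79.4)
E
```

```text
b3 len 117.9 bulb [616.7 364.6] grip [610.5 312. ] th 83.3
b4 len 120.9 bulb [525.  276.1] grip [536.3 329.4] th -102.0
b1 len 119.3 bulb [425.2 378. ] grip [423.9 324.3] th 88.7
b5 len 123.0 bulb [ 599.9 -273. ] grip [ 607.3 -328.1] th 97.6
b2 len 123.8 bulb [ 409.7 -391.3] grip [ 415.5 -335.7] th -96.0
wrist in tool [  81.9    0.6 -157.7] [[0.0, -0.95, -0.3], [1.0, 0.0, -0.0], [0.0, -0.3, 0.95]] [[371.6, 0.0, 320.8], [0.0, 371.6, 235.4], [0.0, 0.0, 1.0]]
t0.10 at [ 229.1 -472.   226.1] yaw 25.9 | shift mm [ 495.3 -274.4 -103.4] turn deg [ -0.1  -0.  -53.5] | F [-0.2  0.   1.1] w 91.9
```

>>> servo_tool([
  [[0.0354, -0.0196, -0.0074], [0, 0, 0]],
  [[0.0354, -0.0196, -0.0074], [0, 0, 0]],
  [[0.0354, -0.0196, -0.0074], [0, 0, 0]],
  [[0.0354, -0.0196, -0.0074], [0, 0, 0]],
  [[0.0354, -0.0196, -0.0074], [0, 0, 0]],
  [[0.0354, -0.0196, -0.0074], [0, 0, 0]],
  [[0.0354, -0.0196, -0.0074], [0, 0, 0]],
  [[0.0354, -0.0196, -0.0074], [0, 0, 0]],
  [[0.0354, -0.0196, -0.0074], [0, 0, 0]],
  [[0.0354, -0.0196, -0.0074], [0, 0, 0]],
  [[0.0354, -0.0196, -0.0074], [0, 0, 0]],
  [[0.0354, -0.0196, -0.0074], [0, 0, 0]],
  [[0.0354, -0.0196, -0.0074], [0, 0, 0]],
  [[0.0354, -0.0196, -0.0074], [0, 0, 0]],
  [[0, 0, 0], [0, 0, -9]],
  [[0, 0, 0], [0, 0, -9]],
  [[0, 0, 0], [0, 0, -9]],
  [[0, 0, 0], [0, 0, -9]],
  [[0, 0, 0], [0, 0, -9]],
  [[0, 0, 0], [0, 0, -8.5]],
])

```text
time: 2.6
tool_pos: [555.1, -9.0, 329.8]
tcp_rot: [-3.141, 0.0, 1.391]
contact_force: [-0.1, 0.2, -0.3]
grip_width: 91.9
finger_force: 0.0
```

```bash
python3 - <<'E'
from go import *
from plant import bot
delta(bot,[555,-9,330],79.4)
w=cam(bot,"wrist"); im=bot.capture("wrist"); cv2.imwrite("pics/w1.png",im[:,:,::-1])
np.savez("w1.npz",K=w[0],p=w[1],r=w[2])
E
```

```text
t2.60 at [555.1  -9.  329.8] yaw 79.7 | shift mm [ 0.  -0.1 -0.2] turn deg [-0.1  0.   0.3] | F [-0.1  0.2 -0.3] w 91.9
```

View pics/w1.png

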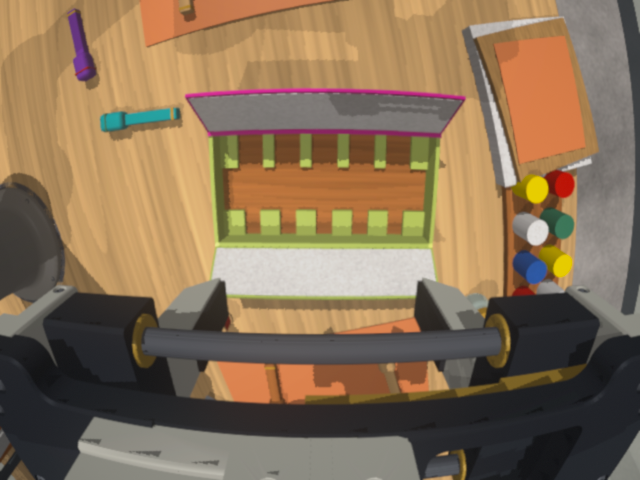

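The wrist view shows the case squarely, with pink ridges along row ~150, green ridges along row ~222, and inner walls at columns 216..437. Next I'll extract the ridge blobs.

```bash
python3 - <<'E'
from go import *
z=np.load("w1.npz"); c=(z["K"],z["p"],z["r"],"wrist")
a=cv2.imread("pics/w1.png"); h=cv2.cvtColor(a,cv2.COLOR_BGR2HSV)
m=cv2.inRange(h,(30,60,60),(45,255,255))
cy=R.from_euler("z",-10.6,degrees=True)
def tocase(uv,zz): return cy.inv().apply(onz(c,uv,zz)-[555,-9,0]).round(1)
for r0,r1,name in ((138,166,"pink"),(212,234,"green")):
    b=m[r0:r1,222:434]; n,l,s,ce=cv2.connectedComponentsWithStats(b)
    for i in range(1,n):
        if s[i,4]>60:
            x,y,w,hh=s[i,:4]; x+=222;y+=r0
            print(name,(x,y,w,hh),"area",s[i,4],"L",tocase((x-.5,y+hh/2),12)[:2],"R",tocase((x+w-.5,y+hh/2),12)[:2],"top",tocase((x+w/2,y-.5),12)[1],"bot",tocase((x+w/2,y+hh-.5),12)[1])
cv2.imwrite("pics/c1.png",np.vstack([cv2.resize(a[90:300,190:460],None,fx=2.8,fy=2.8,interpolation=3)]))
E
```

```text
pink (np.int32(222), np.int32(138), np.int32(16), np.int32(28)) area 442 L [-130.4   44. ] R [-108.8   43.3] top 62.6 bot 25.8
pink (np.int32(263), np.int32(138), np.int32(12), np.int32(28)) area 296 L [-75.8  42.6] R [-60.2  42.3] top 61.2 bot 24.9
pink (np.int32(300), np.int32(138), np.int32(12), np.int32(28)) area 286 L [-28.1  42.1] R [-12.8  42.1] top 60.7 bot 24.6
pink (np.int32(338), np.int32(138), np.int32(11), np.int32(28)) area 283 L [20.3 42.3] R [34.4 42.5] top 61.0 bot 24.9
pink (np.int32(374), np.int32(138), np.int32(12), np.int32(28)) area 298 L [66.6 43.2] R [82.2 43.6] top 62.2 bot 25.9
pink (np.int32(410), np.int32(138), np.int32(24), np.int32(28)) area 638 L [114.   44.8] R [146.8  46.3] top 64.6 bot 27.7
green (np.int32(222), np.int32(212), np.int32(24), np.int32(22)) area 509 L [-135.7  -52.4] R [-101.9  -52.3] top -36.3 bot -67.3
green (np.int32(261), np.int32(212), np.int32(20), np.int32(22)) area 413 L [-81.3 -52.3] R [-54.2 -52.2] top -36.4 bot -67.0
green (np.int32(297), np.int32(212), np.int32(19), np.int32(22)) area 417 L [-32.8 -52.2] R [ -7.5 -52. ] top -36.3 bot -66.7
green (np.int32(332), np.int32(212), np.int32(20), np.int32(22)) area 403 L [ 13.8 -51.9] R [ 40.4 -51.7] top -36.0 bot -66.4
green (np.int32(367), np.int32(212), np.int32(20), np.int32(22)) area 409 L [ 60.6 -51.5] R [ 87.7 -51.3] top -35.6 bot -66.1
green (np.int32(402), np.int32(212), np.int32(32), np.int32(22)) area 686 L [108.4 -51.1] R [153.9 -50.5] top -34.7 bot -65.7
```

View pics/c1.png

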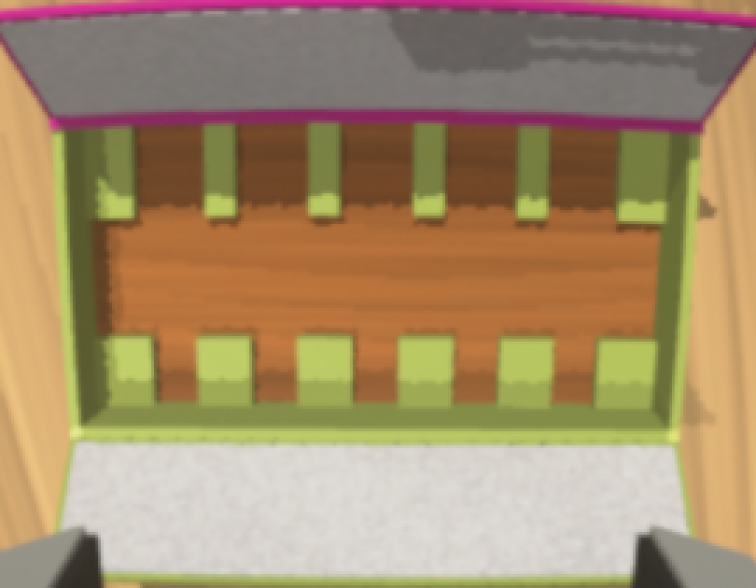

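Ridge pitch checks out at 47.4 against 48. The case centre is about (558, -8.6) with yaw -10.6°; the top view gave x 554, so I'll check this with the first placement. First pick is bobbin5 (light wood, black band), top pixel (513,209).

```bash
python3 - <<'E'
from go import *
from plant import bot
delta(bot,[607.3,-328.1,100],97.6)
E
```

```text
t2.65 at [555.1  -9.1 329.8] yaw 80.0 | shift mm [-305.1  107.1  229.7] turn deg [ -0.1  -0.  -17.6] | F [0.  0.1 0.2] w 91.6
```

>>> servo_tool([
  [[-0.0305, 0.0107, 0.01], [0, 0, 0]],
  [[-0.0305, 0.0107, 0.01], [0, 0, 0]],
  [[-0.0305, 0.0107, 0.01], [0, 0, 0]],
  [[-0.0305, 0.0107, 0.01], [0, 0, 0]],
  [[-0.0305, 0.0107, 0.03], [0, 0, 0]],
  [[-0.0305, 0.0107, 0.03], [0, 0, 0]],
  [[-0.0305, 0.0107, 0.03], [0, 0, 0]],
  [[-0.0305, 0.0107, 0.03], [0, 0, 0]],
  [[-0.0305, 0.0107, 0.03], [0, 0, 0]],
  [[-0.0305, 0.0107, 0.04], [0, 0, 0]],
  [[0, 0, 0], [0, 0, -8.8]],
  [[0, 0, 0], [0, 0, -8.8]],
  [[0, 0, 0], [0, 0, 0]],
], fingers=0.65)

```text
time: 4.28
tool_pos: [604.1, -328.6, 99.7]
tcp_rot: [-3.141, -0.001, 1.689]
contact_force: [0.2, 0.3, -0.6]
grip_width: 59.8
finger_force: 0.0
```

```bash
python3 - <<'E'
from go import *
from plant import bot
delta(bot,[607.3,-328.1,6],97.6)
w=cam(bot,"wrist"); im=bot.capture("wrist"); cv2.imwrite("pics/w2.png",im[:,:,::-1])
np.savez("w2.npz",K=w[0],p=w[1],r=w[2])
for k,P in dict(grip=(607.3,-328.1,19),bulbend=(599.9,-273,24)).items(): print(k,proj(w,P))
E
```

```text
t4.28 at [ 604.1 -328.6   99.7] yaw 96.8 | shift mm [ 0.   3.3 93.7] turn deg [-0.  -0.  -0.8] | F [ 0.2  0.3 -0.6] w 59.8
grip [326.17927366 243.85373845]
bulbend [325.30891945 162.50177581]
```

View pics/w2.png

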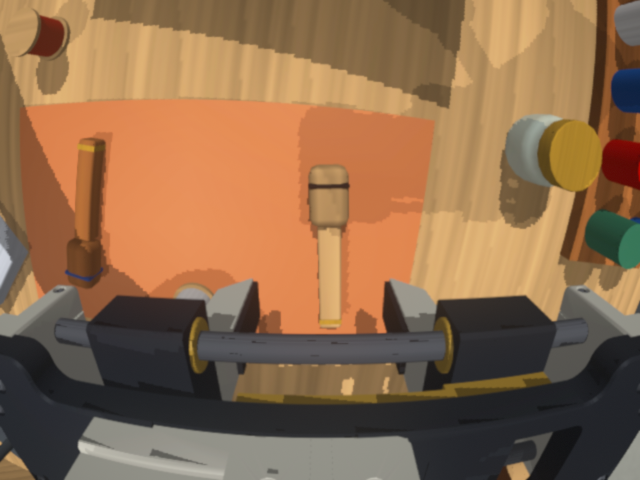

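The bobbin5 bulb end is at (329,165), against a prediction of (325,162), and its band is black. Descending to grip.

>>> servo_tool([
  [[0, 0.002, 0.03], [0, 0, -0.8]],
  [[0, 0.002, 0.03], [0, 0, 0]],
  [[0, 0.001, 0.024], [0, 0, 0]],
  [[0, 0, 0.01], [0, 0, 0]],
  [[0, 0, 0], [0, 0, 0]],
])

```text
time: 4.95
tool_pos: [609.1, -327.8, 6.1]
tcp_rot: [-3.141, -0.0, 1.705]
contact_force: [0.6, 0.4, 0.3]
grip_width: 59.7
finger_force: 0.0
```

>>> servo_tool([
  [[0, 0, 0], [0, 0, 0]],
  [[0, 0, 0], [0, 0, 0]],
  [[0, 0, 0], [0, 0, 0]],
  [[0, 0, 0], [0, 0, 0]],
  [[0, 0, 0], [0, 0, 0]],
  [[0, 0, 0], [0, 0, 0]],
], fingers=0)

```text
time: 5.7
tool_pos: [609.3, -328.0, 6.4]
tcp_rot: [3.142, 0.0, 1.707]
contact_force: [0.4, 0.1, 1.3]
grip_width: 15.6
finger_force: 30.0
```

>>> servo_tool([
  [[0, 0, -0.02], [0, 0, 0]],
  [[0, 0, -0.03], [0, 0, 0]],
  [[0, 0, -0.04], [0, 0, 0]],
  [[0, 0, -0.04], [0, 0, 0]],
  [[0, 0, -0.04], [0, 0, 0]],
  [[0, 0, 0], [0, 0, 0]],
])

```text
time: 6.45
tool_pos: [610.9, -329.0, 182.3]
tcp_rot: [3.135, 0.006, 1.707]
contact_force: [-0.4, 0.4, -0.5]
grip_width: 15.9
finger_force: 30.0
```

```bash
python3 - <<'E'
from go import *
from plant import bot
from scipy.spatial.transform import Rotation as R
w=cam(bot,"wrist"); o=bot.get_obs(); im=bot.capture("wrist"); cv2.imwrite("pics/w3.png",im[:,:,::-1])
np.savez("w3.npz",K=w[0],p=w[1],r=w[2])
T=R.from_euler("xyz",o["tcp_rot"])
for x,z in ((54,-18),(14,-18),(-20,-10)): print(x,proj(w,o["tool_pos"]+T.apply([x,0,z])))
h=cv2.cvtColor(im,cv2.COLOR_RGB2HSV); print(h[170,290:360,1].tolist()); print(h[170,290:360,2].tolist())
C=np.array([558.4,-8.6]);r=R.from_euler("z",-10.6,degrees=True)
g=r.apply([96,6,0])[:2]+C; print(g); delta(bot,[*g,150],79.4)
E
```

```text
54 [321.30719793 193.67528185]
14 [321.22718894 288.7366644 ]
-20 [321.17154519 345.23731967]
[158, 157, 158, 157, 158, 157, 157, 158, 158, 158, 157, 157, 157, 158, 159, 159, 159, 159, 159, 159, 159, 159, 159, 159, 159, 159, 159, 159, 159, 159, 159, 159, 159, 159, 159, 159, 160, 158, 158, 158, 160, 160, 160, 158, 160, 159, 159, 159, 159, 159, 159, 159, 159, 162, 163, 164, 163, 163, 164, 164, 164, 164, 164, 164, 164, 164, 164, 164, 163, 165]
[236, 236, 236, 236, 236, 237, 237, 237, 237, 237, 237, 237, 237, 237, 237, 236, 236, 236, 236, 236, 236, 236, 236, 236, 236, 236, 236, 236, 236, 236, 236, 236, 236, 236, 236, 236, 236, 235, 235, 235, 235, 235, 235, 235, 235, 234, 234, 234, 234, 234, 234, 234, 232, 225, 217, 212, 211, 211, 211, 211, 211, 211, 212, 212, 212, 211, 211, 212, 213, 220]
[653.86550162 -20.36171756]
t6.50 at [ 609.9 -328.4  179.3] yaw 97.8 | shift mm [299.3  85.2  28.7] turn deg [ 0.2  0.2 18.4] | F [-1.1  0.5 -1.2] w 15.8
```

View pics/w3.png

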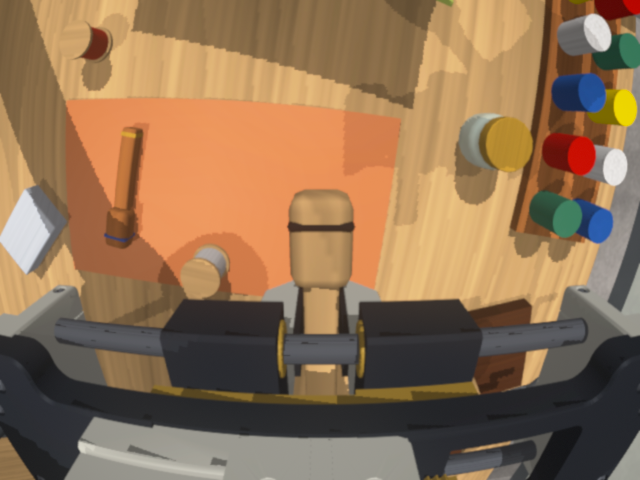

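Held bobbin bulb columns 289..354 are centred at 321.5, against a predicted 321.3, so the wrist camera is laterally good. Moving to lane +96.

>>> servo_tool([
  [[0.0374, 0.01065, 0], [0, 0, 0]],
  [[0.0374, 0.01065, 0], [0, 0, 0]],
  [[0.0374, 0.01065, 0], [0, 0, 0]],
  [[0.0374, 0.01065, 0], [0, 0, 0]],
  [[0.0374, 0.01065, 0], [0, 0, 0]],
  [[0.0374, 0.01065, 0], [0, 0, 0]],
  [[0.0374, 0.01065, 0], [0, 0, 0]],
  [[0.0374, 0.01065, 0], [0, 0, 0]],
  [[0, 0, 0], [0, 0, 9.2]],
  [[0, 0, 0], [0, 0, 9.2]],
  [[0, 0, 0.04], [0, 0, 0]],
  [[0, 0, 0.04], [0, 0, 0]],
  [[0, 0, 0.03], [0, 0, 0]],
  [[0, 0, 0], [0, 0, 0]],
  [[0, 0, 0], [0, 0, 0]],
])

```text
time: 8.38
tool_pos: [653.6, -20.0, 67.1]
tcp_rot: [3.141, -0.0, 1.386]
contact_force: [-0.0, -0.7, 0.1]
grip_width: 15.8
finger_force: 30.0
```

```bash
python3 - <<'E'
from go import *
from plant import bot
w=cam(bot,"wrist"); im=bot.capture("wrist"); cv2.imwrite("pics/w4.png",im[:,:,::-1])
np.savez("w4.npz",K=w[0],p=w[1],r=w[2])
delta(bot,[653.9,-20.4,60],79.4)
C=np.array([558.4,-8.6,0]);r=R.from_euler("z",-10.6,degrees=True)
for p in ((79,24,12),(113,24,12),(96,24,4),(24+8,24,12),(-24,24,12)): print(p,proj(w,C+r.apply(p)).round(1))
E
```

```text
t8.43 at [653.9 -20.1  67.8] yaw 79.4 | shift mm [-0.3 -0.   7.8] turn deg [ 0.1 -0.  -0. ] | F [-0.1 -0.4  0.1] w 15.7
(79, 24, 12) [293.1 229.5]
(113, 24, 12) [349.9 229.5]
(96, 24, 4) [321.5 225.8]
(32, 24, 12) [217.2 229.6]
(-24, 24, 12) [137.3 230. ]
```

View pics/w4.png

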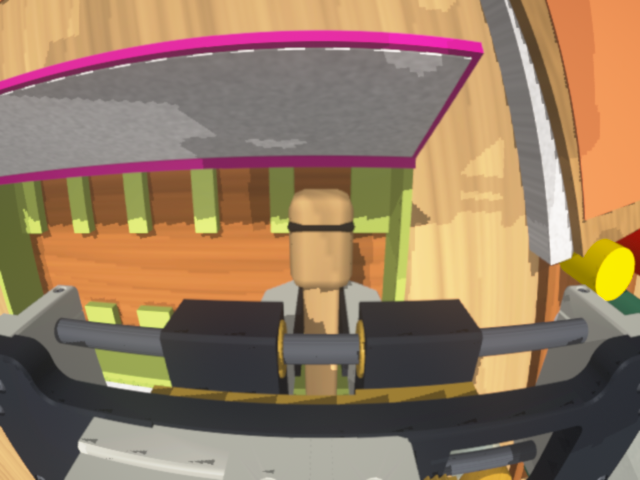

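The ridge gap for this lane spans columns 294..351, against a predicted 293..350, and the bobbin is centred at 321.5. The ridge ends sit at row 233 against 229.5, so the case is about 1.5 mm towards -y. Lowering the bobbin in.

>>> servo_tool([
  [[-0.0015, 0.0005, 0.02], [0, 0, 0]],
  [[0, 0, 0.02], [0, 0, 0]],
  [[0, 0, 0.012], [0, 0, 0]],
  [[0, 0, 0.0075], [0, 0, 0]],
  [[0, 0, 0], [0, 0, 0]],
  [[0, 0, 0], [0, 0, 0]],
])

```text
time: 9.18
tool_pos: [653.8, -21.6, 7.4]
tcp_rot: [3.14, 0.0, 1.386]
contact_force: [0.8, -0.7, -0.7]
grip_width: 15.6
finger_force: 30.0
```

>>> servo_tool([
  [[0, 0, 0], [0, 0, 0]],
  [[0, 0, 0], [0, 0, 0]],
  [[0, 0, 0], [0, 0, 0]],
  [[0, 0, 0], [0, 0, 0]],
], fingers=0.3)

```text
time: 9.68
tool_pos: [653.4, -21.5, 6.8]
tcp_rot: [3.142, 0.0, 1.386]
contact_force: [0.3, -0.4, 0.1]
grip_width: 27.9
finger_force: 0.0
```

>>> servo_tool([
  [[0, 0, -0.02], [0, 0, 0]],
  [[0, 0, -0.03], [0, 0, 0]],
  [[0, 0, -0.04], [0, 0, 0]],
  [[0, 0, -0.04], [0, 0, 0]],
  [[0, 0, -0.04], [0, 0, 0]],
  [[0, 0, 0], [0, 0, 0]],
])

```text
time: 10.42
tool_pos: [655.4, -21.8, 182.7]
tcp_rot: [3.132, -0.0, 1.386]
contact_force: [-0.2, -0.2, -1.1]
grip_width: 27.6
finger_force: 0.0
```

```bash
cat > chk.py <<'E'
from go import *
from plant import bot
import sys
def chk(n):
    im=bot.capture("top")[:,:,::-1]; cv2.imwrite(f"pics/{n}.png",im)
    a=cv2.imread("pics/top0.png"); d=cv2.GaussianBlur(cv2.absdiff(a,im),(3,3),0).max(2)
    B=dict(b3=(205,195,265,218),b4=(190,227,255,252),b1=(195,277,258,297),b5=(483,197,548,222),b2=(484,283,548,303))
    for k,(x0,y0,x1,y1) in B.items(): print(k,"changed px",int((d[y0:y1,x0:x1]>25).sum()),end="; ")
    print()
E
python3 - <<'E'
from chk import *
delta(bot,[415.5,-335.7,170],84)
w=cam(bot,"wrist"); im=bot.capture("wrist"); cv2.imwrite("pics/w5.png",im[:,:,::-1])
chk("top1")
E
```

```text
t10.43 at [655.4 -21.8 182.7] yaw 79.4 | shift mm [-352.7 -178.1   10.8] turn deg [ 0.5  0.  -4.6] | F [-0.2 -0.2 -1.1] w 27.6
b3 changed px 0; b4 changed px 0; b1 changed px 931; b5 changed px 865; b2 changed px 718;
```

View pics/w5.png

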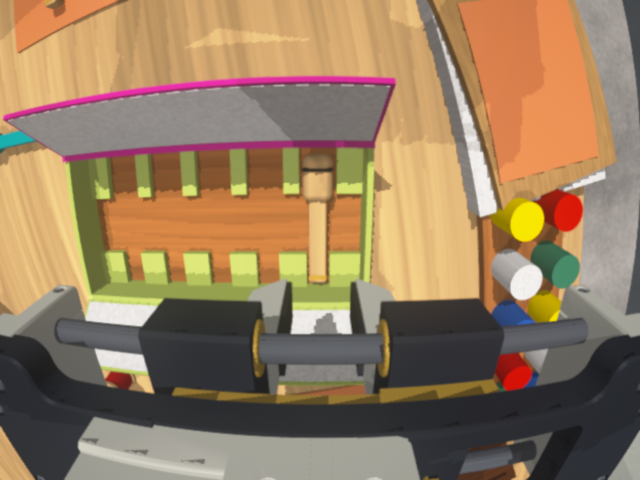

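Bobbin5 lies flat in the right-most lane (pixel 318,215). Next is bobbin2.

>>> servo_tool([
  [[-0.0353, -0.018, 0], [0, 0, 0]],
  [[-0.0353, -0.018, 0], [0, 0, 0]],
  [[-0.0353, -0.018, 0], [0, 0, 0]],
  [[-0.0353, -0.018, 0], [0, 0, 0]],
  [[-0.0353, -0.018, 0], [0, 0, 0]],
  [[-0.0353, -0.018, 0.01], [0, 0, 0]],
  [[-0.0353, -0.018, 0.02], [0, 0, 0]],
  [[-0.0353, -0.018, 0.02], [0, 0, 0]],
  [[-0.0353, -0.018, 0.015], [0, 0, 0]],
  [[-0.0353, -0.018, 0.015], [0, 0, -4.6]],
  [[0, 0.003, 0], [0, 0, 0]],
  [[0, 0, 0], [0, 0, 0]],
], fingers=0.65)

```text
time: 12.02
tool_pos: [414.4, -335.1, 96.4]
tcp_rot: [-3.141, -0.001, 1.465]
contact_force: [0.3, 0.5, 0.7]
grip_width: 59.8
finger_force: 0.0
```

```bash
cat > look.py <<'E'
from chk import *
def look(n,B,th,bul=None):
    """B grip xy; th bobbin yaw: save a crop of the wrist view marked with the predicted centre line"""
    w=cam(bot,"wrist"); im=bot.capture("wrist")[:,:,::-1].copy(); d=np.array([np.cos(np.radians(th)),np.sin(np.radians(th)),0])
    cv2.imwrite(f"pics/{n}_raw.png",im)
    for s,z in ((54,20),(14,19),(0,19),(-66,19)):
        q=proj(w,np.array([*B,z])+s*d); print(s,q.round(1)); cv2.circle(im,tuple(int(v) for v in q.round()),1,(255,255,0),-1)
    c=im[90:400,180:480]; cv2.imwrite(f"pics/{n}.png",cv2.resize(c,None,fx=1.9,fy=1.9,interpolation=3))
E
python3 - <<'E'
from look import *
delta(bot,[417.5,-335.7,6],84)
look("p2",[417.5,-335.7],-96)
chk("top2")
E
```

```text
t12.03 at [ 414.4 -335.1   96.4] yaw 83.9 | shift mm [-0.3  3.2 90.4] turn deg [-0.  -0.1 -0.1] | F [0.3 0.5 0.7] w 59.8
54 [325.5 316.8]
14 [325.7 265.2]
0 [325.8 245.8]
-66 [326.  146.3]
b3 changed px 0; b4 changed px 0; b1 changed px 0; b5 changed px 444; b2 changed px 693;
```

View pics/p2.png

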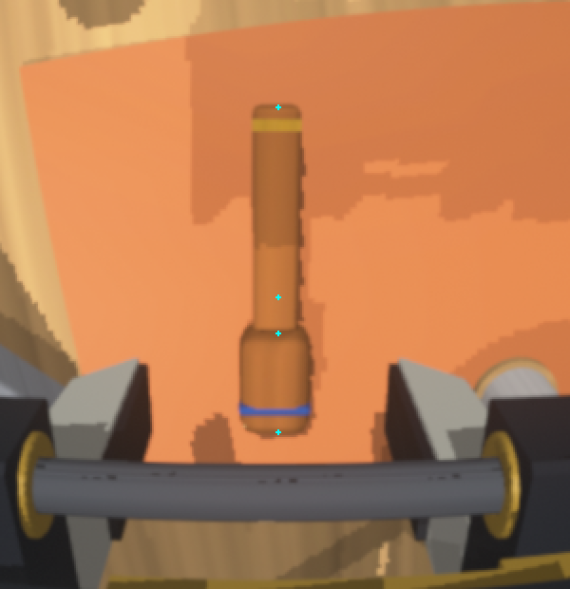

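The predicted marks sit on bobbin2 (blue band at crop (275,410), bulb towards -y). Gripping.

>>> servo_tool([
  [[0, 0.0015, 0.03], [0, 0, 0]],
  [[0, 0.0015, 0.03], [0, 0, 0]],
  [[0, 0, 0.021], [0, 0, 0]],
  [[0, 0, 0.009], [0, 0, 0]],
  [[0, 0, 0], [0, 0, 0]],
])

```text
time: 12.75
tool_pos: [417.7, -335.5, 6.8]
tcp_rot: [-3.141, -0.0, 1.467]
contact_force: [-0.4, 0.9, 0.5]
grip_width: 59.9
finger_force: 0.0
```

>>> servo_tool([
  [[0, 0, 0], [0, 0, 0]],
  [[0, 0, 0], [0, 0, 0]],
  [[0, 0, 0], [0, 0, 0]],
  [[0, 0, 0], [0, 0, 0]],
  [[0, 0, 0], [0, 0, 0]],
  [[0, 0, 0], [0, 0, 0]],
], fingers=0)

```text
time: 13.5
tool_pos: [417.4, -336.0, 6.9]
tcp_rot: [3.141, 0.0, 1.466]
contact_force: [-0.8, 0.2, 1.5]
grip_width: 15.8
finger_force: 30.0
```

>>> servo_tool([
  [[0, 0, -0.02], [0, 0, 0]],
  [[0, 0, -0.03], [0, 0, 0]],
  [[0, 0, -0.04], [0, 0, 0]],
  [[0, 0, -0.04], [0, 0, 0]],
  [[0, 0, -0.05], [0, 0, 0]],
  [[0, 0, 0], [0, 0, 0]],
])

```text
time: 14.25
tool_pos: [418.9, -337.5, 190.7]
tcp_rot: [3.135, 0.005, 1.466]
contact_force: [1.1, -0.0, -0.7]
grip_width: 15.6
finger_force: 30.0
```

```bash
cat >> look.py <<'E'
C=np.array([558.2,-10.0]); CY=-10.6
def lane(x,z,yaw,y=6):
    g=R.from_euler("z",CY,degrees=True).apply([x,y,0])[:2]+C; delta(bot,[*g,z],yaw); return g
E
python3 - <<'E'
from look import *
lane(48,60,259.4)
E
```

```text
t14.25 at [ 418.9 -337.5  190.7] yaw 84.0 | shift mm [343.1 151.8 129.8] turn deg [  -0.5    0.6 -175.4] | F [ 1.1 -0.  -0.7] w 15.6
```

>>> servo_tool([
  [[0.0343, 0.0152, 0], [0, 0, 0]],
  [[0.0343, 0.0152, 0], [0, 0, 0]],
  [[0.0343, 0.0152, 0], [0, 0, 0]],
  [[0.0343, 0.0152, 0], [0, 0, 0]],
  [[0.0343, 0.0152, 0], [0, 0, 0]],
  [[0.0343, 0.0152, 0], [0, 0, 0]],
  [[0.0343, 0.0152, 0], [0, 0, 0]],
  [[0.0343, 0.0152, 0], [0, 0, 0]],
  [[0.0343, 0.0152, 0], [0, 0, 0]],
  [[0.0343, 0.0152, 0], [0, 0, 0]],
  [[0, 0, 0], [0, 0, -10]],
  [[0, 0, 0], [0, 0, -10]],
  [[0, 0, 0], [0, 0, -10]],
  [[0, 0, 0], [0, 0, -10]],
  [[0, 0, 0], [0, 0, -10]],
  [[0, 0, 0], [0, 0, -10]],
  [[0, 0, 0], [0, 0, -10]],
  [[0, 0, 0], [0, 0, -10]],
  [[0, 0, 0], [0, 0, -10]],
  [[0, 0, 0], [0, 0, -10]],
])

```text
time: 16.75
tool_pos: [603.8, -10.7, 185.1]
tcp_rot: [3.141, -0.003, -3.066]
contact_force: [0.1, 0.1, -1.0]
grip_width: 15.4
finger_force: 30.0
```

>>> servo_tool([
  [[0, 0, 0], [0, 0, -10]],
  [[0, 0, 0], [0, 0, -10]],
  [[0, 0, 0], [0, 0, -10]],
  [[0, 0, 0], [0, 0, -10]],
  [[0, 0, 0], [0, 0, -10]],
  [[0, 0, 0], [0, 0, -10]],
  [[0, 0, 0], [0, 0, -10]],
  [[0, 0, 0], [0, 0, -5.4]],
  [[0, 0, 0], [0, 0, 0]],
  [[0, 0, 0], [0, 0, 0]],
])

```text
time: 18.0
tool_pos: [604.1, -10.7, 186.0]
tcp_rot: [3.14, -0.0, -1.756]
contact_force: [-0.0, 0.9, -0.7]
grip_width: 15.6
finger_force: 30.0
```

```bash
python3 - <<'E'
from look import *
lane(48,7.5,259.4)
E
```

```text
t18.00 at [604.1 -10.7 186. ] yaw -100.6 | shift mm [  1.7  -3.  178.5] turn deg [ 0.1 -0.  -0. ] | F [-0.   0.9 -0.7] w 15.6
```

>>> servo_tool([
  [[0.0017, -0.003, 0.04], [0, 0, 0]],
  [[0, 0, 0.04], [0, 0, 0]],
  [[0, 0, 0.03], [0, 0, 0]],
  [[0, 0, 0.018], [0, 0, 0]],
  [[0, 0, 0], [0, 0, 0]],
  [[0, 0, 0], [0, 0, 0]],
])

```text
time: 18.75
tool_pos: [607.7, -13.1, 59.6]
tcp_rot: [-3.14, -0.0, -1.756]
contact_force: [-0.4, -0.7, -1.6]
grip_width: 15.7
finger_force: 30.0
```

```bash
python3 - <<'E'
from look import *
lane(48,7.5,259.4)
w=cam(bot,"wrist"); im=bot.capture("wrist"); cv2.imwrite("pics/w6.png",im[:,:,::-1])
E
```

```text
t18.75 at [607.7 -13.1  59.6] yaw -100.6 | shift mm [ 0.1  1.3 52.1] turn deg [-0.1 -0.  -0. ] | F [-0.4 -0.7 -1.6] w 15.7
```

View pics/w6.png

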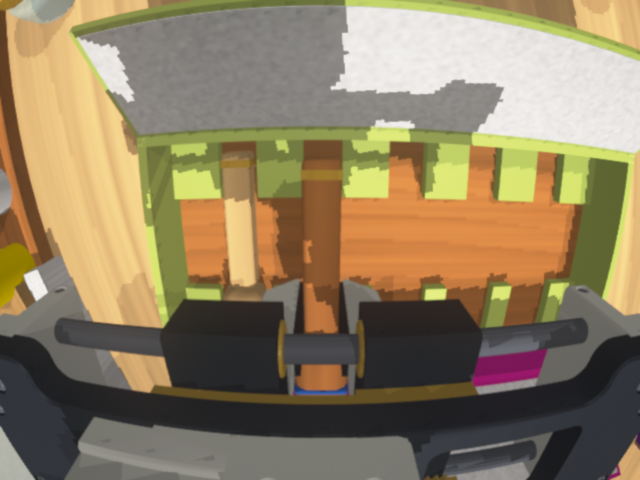

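Bobbin2's shank (columns 303..342) is centred over the gap between its ridges (303..343). Lowering.

>>> servo_tool([
  [[0, 0.0006, 0.02], [0, 0, 0]],
  [[0, 0, 0.016], [0, 0, 0]],
  [[0, 0, 0.011], [0, 0, 0]],
  [[0, 0, 0.005], [0, 0, 0]],
  [[0, 0, 0], [0, 0, 0]],
  [[0, 0, 0], [0, 0, 0]],
])

```text
time: 19.55
tool_pos: [606.3, -12.9, 7.9]
tcp_rot: [3.141, -0.0, -1.756]
contact_force: [-3.8, 0.8, 6.9]
grip_width: 15.6
finger_force: 30.0
```

>>> servo_tool([
  [[0, 0, 0], [0, 0, 0]],
  [[0, 0, 0], [0, 0, 0]],
  [[0, 0, 0], [0, 0, 0]],
  [[0, 0, 0], [0, 0, 0]],
], fingers=0.28)

```text
time: 20.05
tool_pos: [606.6, -12.9, 6.7]
tcp_rot: [3.142, -0.0, -1.756]
contact_force: [0.5, 0.2, -0.3]
grip_width: 25.8
finger_force: 0.0
```

>>> servo_tool([
  [[0, 0, -0.02], [0, 0, 0]],
  [[0, 0, -0.03], [0, 0, 0]],
  [[0, 0, -0.04], [0, 0, 0]],
  [[0, 0, -0.04], [0, 0, 0]],
  [[0, 0, -0.05], [0, 0, 0]],
  [[0, 0, 0], [0, 0, 0]],
])

```text
time: 20.8
tool_pos: [608.8, -13.1, 191.4]
tcp_rot: [-3.133, 0.0, -1.756]
contact_force: [-0.1, 0.0, 0.0]
grip_width: 25.8
finger_force: 0.0
```

```bash
python3 - <<'E'
from look import *
chk("top3")
delta(bot,[612.5,312,100],263.3)
a=cv2.imread("pics/top3.png")
w=bot.capture("wrist")[:,:,::-1]
cv2.imwrite("pics/m3.png",np.hstack([cv2.resize(a[170:320,175:275],(400,600),interpolation=3),cv2.resize(w[60:360,100:520],(400,286)) if 0 else cv2.copyMakeBorder(cv2.resize(w[60:360,120:520],(400,300)),0,300,0,0,0)]))
E
```

```text
b3 changed px 0; b4 changed px 0; b1 changed px 442; b5 changed px 1147; b2 changed px 896; 
t20.85 at [607.4 -13.  188.7] yaw -100.6 | shift mm [-320.4   55.2   88.5] turn deg [-0.2 -0.  -3.9] | F [-0.9 -0.1 -1.2] w 25.5
```

View pics/m3.png

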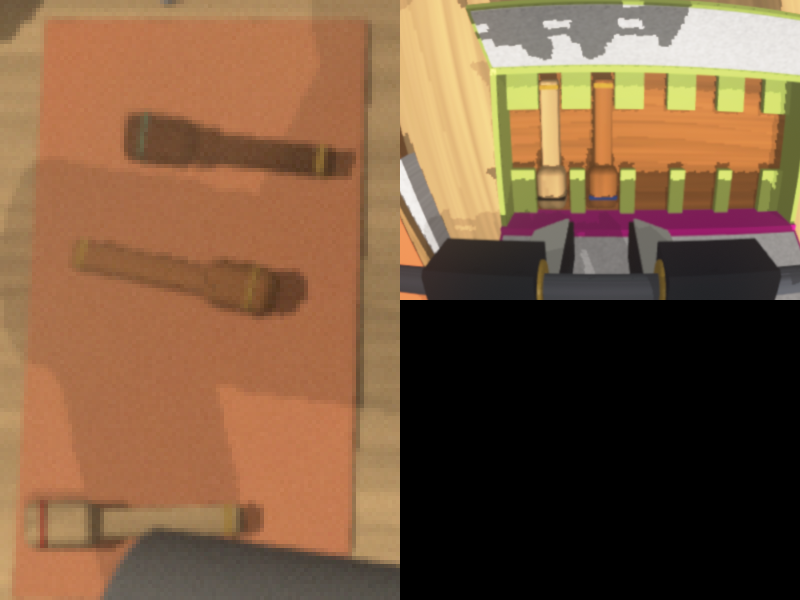

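The wrist view shows bobbin5 and bobbin2 flat, side by side between their ridges. On the left mat bobbin3 and bobbin4 haven't moved. Bobbin1 has been knocked: its bulb end is now at top pixel (182,300) and was at (197,287), so I'll re-measure it later. Now bobbin3.

>>> servo_tool([
  [[-0.032, 0.0055, 0], [0, 0, 0]],
  [[-0.032, 0.0055, 0], [0, 0, 0]],
  [[-0.032, 0.0055, 0], [0, 0, 0]],
  [[-0.032, 0.0055, 0], [0, 0, 0]],
  [[-0.032, 0.0055, 0], [0, 0, 0]],
  [[-0.032, 0.0055, 0], [0, 0, 0]],
  [[-0.032, 0.0055, 0.02], [0, 0, 0]],
  [[-0.032, 0.0055, 0.02], [0, 0, 0]],
  [[-0.032, 0.0055, 0.02], [0, 0, 0]],
  [[-0.032, 0.0055, 0.028], [0, 0, -3.9]],
  [[0, 0, 0], [0, 0, 0]],
  [[0, 0, 0], [0, 0, 0]],
], fingers=0.65)

```text
time: 22.4
tool_pos: [611.1, 311.1, 97.9]
tcp_rot: [3.14, -0.001, -1.689]
contact_force: [0.4, 0.5, 0.4]
grip_width: 59.8
finger_force: 0.0
```

```bash
python3 - <<'E'
from look import *
delta(bot,[612.5,312,6],263.3)
w=cam(bot,"wrist"); im=bot.capture("wrist"); cv2.imwrite("pics/w7.png",im[:,:,::-1])
h=cv2.cvtColor(im,cv2.COLOR_RGB2HSV)
d=np.array([np.cos(np.radians(83.3)),np.sin(np.radians(83.3)),0])
for s in (-10,-30,-50):
    q=proj(w,np.array([612.5,312,19])+s*d); r=h[int(q[1]),270:380,2].astype(int); g=np.abs(np.diff(cv2.GaussianBlur(r.astype(np.float32)[None],(3,1),0)[0]))
    print(s,q.round(1),"edges",[(270+i,int(g[i])) for i in range(1,108) if g[i]>15 and g[i]>=g[i-1] and g[i]>=g[i+1]])
q=proj(w,np.array([612.5,312,19])-66*d); r=h[100:300,int(q[0]),2].astype(int); print("end",q.round(1),r[int(q[1])-120:int(q[1])-80].tolist())
chk("top4")
# bobbin1 by colour in the top view
a=cv2.imread("pics/top3.png"); H=cv2.cvtColor(a,cv2.COLOR_BGR2HSV)
print([H[300,u].tolist() for u in (175,186,196,205,215,225,233,245)])
E
```

```text
t22.40 at [611.1 311.1  97.9] yaw -96.8 | shift mm [-1.2 -1.4 91.9] turn deg [ 0.1 -0.1 -0.1] | F [0.4 0.5 0.4] w 59.8
-10 [318.4 234. ] edges [(305, 40), (330, 48)]
-30 [318.3 204.7] edges [(303, 31), (330, 50)]
-50 [318.3 174.4] edges [(304, 34), (331, 43)]
end [318.2 149.5] [243, 240, 228, 204, 193, 188, 177, 173, 173, 172, 172, 172, 172, 173, 172, 172, 172, 173, 165, 136, 98, 90, 98, 106, 112, 118, 149, 202, 227, 231, 231, 230, 223, 178, 130, 115, 114, 114, 114, 114]
b3 changed px 733; b4 changed px 1341; b1 changed px 1223; b5 changed px 499; b2 changed px 1116; 
[[18, 113, 192], [12, 133, 151], [16, 113, 149], [17, 113, 160], [17, 112, 162], [17, 112, 161], [18, 126, 148], [11, 148, 197]]
```

Bobbin3 edges are at 305..330 (predicted centre 318) and its shank end is at row 148 (predicted 149.5). Gripping.

>>> servo_tool([
  [[-0.001, -0.0015, 0.03], [0, 0, 0]],
  [[0, 0, 0.03], [0, 0, 0]],
  [[0, 0, 0.021], [0, 0, 0]],
  [[0, 0, 0.0105], [0, 0, 0]],
  [[0, 0, 0], [0, 0, 0]],
])

```text
time: 23.12
tool_pos: [613.2, 312.0, 7.5]
tcp_rot: [3.142, -0.0, -1.689]
contact_force: [-0.1, -0.5, 0.2]
grip_width: 59.3
finger_force: 0.0
```

>>> servo_tool([
  [[0, 0, 0], [0, 0, 0]],
  [[0, 0, 0], [0, 0, 0]],
  [[0, 0, 0], [0, 0, 0]],
  [[0, 0, 0], [0, 0, 0]],
  [[0, 0, 0], [0, 0, 0]],
  [[0, 0, 0], [0, 0, 0]],
], fingers=0)

```text
time: 23.88
tool_pos: [613.0, 312.6, 7.4]
tcp_rot: [-3.142, -0.0, -1.688]
contact_force: [-0.2, 0.7, -0.2]
grip_width: 15.8
finger_force: 30.0
```

>>> servo_tool([
  [[0, 0, -0.02], [0, 0, 0]],
  [[0, 0, -0.03], [0, 0, 0]],
  [[0, 0, -0.04], [0, 0, 0]],
  [[0, 0, -0.04], [0, 0, 0]],
  [[0, 0, -0.05], [0, 0, 0]],
  [[0, 0, 0], [0, 0, 0]],
])

```text
time: 24.62
tool_pos: [615.2, 313.5, 194.4]
tcp_rot: [-3.131, 0.005, -1.688]
contact_force: [-0.1, 0.2, -1.2]
grip_width: 15.5
finger_force: 30.0
```

```bash
python3 - <<'E'
from look import *
lane(0,60,259.4)
E
```

```text
t24.62 at [615.2 313.5 194.4] yaw -96.7 | shift mm [322.7  19.8 132.6] turn deg [-0.6  0.3  3.9] | F [-0.1  0.2 -1.2] w 15.5
```

>>> servo_tool([
  [[0.0323, 0.002, 0], [0, 0, 0]],
  [[0.0323, 0.002, 0], [0, 0, 0]],
  [[0.0323, 0.002, 0], [0, 0, 0]],
  [[0.0323, 0.002, 0], [0, 0, 0]],
  [[0.0323, 0.002, 0], [0, 0, 0]],
  [[0.0323, 0.002, 0], [0, 0, 0]],
  [[0.0323, 0.002, 0], [0, 0, 0]],
  [[0.0323, 0.002, 0], [0, 0, 0]],
  [[0.0323, 0.002, 0], [0, 0, 0]],
  [[0.0323, 0.002, 0], [0, 0, 3.9]],
  [[0, 0, 0.04], [0, 0, 0]],
  [[0, 0, 0.04], [0, 0, 0]],
  [[0, 0, 0.04], [0, 0, 0]],
  [[0, 0, 0.01], [0, 0, 0]],
  [[0, 0, 0], [0, 0, 0]],
  [[0, 0, 0], [0, 0, 0]],
])

```text
time: 26.62
tool_pos: [556.6, -4.2, 59.1]
tcp_rot: [-3.138, -0.003, -1.759]
contact_force: [-0.3, 0.4, -0.1]
grip_width: 15.3
finger_force: 30.0
```

```bash
cat >> look.py <<'E'
def edges(im,row,a,b,t=15,ch=None):
    h=cv2.cvtColor(im,cv2.COLOR_RGB2HSV)[row-1:row+2,a:b].astype(np.float32).mean(0)
    out=[]
    for k,name in ((0,"H"),(2,"V")):
        g=np.diff(h[:,k]); m=np.abs(g)
        out.append(name+str([(a+i+1,int(g[i])) for i in range(1,len(m)-1) if m[i]>(3 if k==0 else t) and m[i]>=m[i-1] and m[i]>m[i+1]]))
    return out
E
python3 - <<'E'
from look import *
lane(0,8.5,259.4)
w=cam(bot,"wrist"); im=bot.capture("wrist"); cv2.imwrite("pics/w8.png",im[:,:,::-1])
r=R.from_euler("z",CY,degrees=True)
for y in (-44,-52):
    q=[proj(w,np.array([*C,0])+r.apply([x,y,12])) for x in (11,-11,-37)]; print([v.round(1).tolist() for v in q]); print(edges(im,int(q[0][1]),280,400))
E
```

```text
t26.62 at [556.6  -4.2  59.1] yaw -100.8 | shift mm [-0.8 -2.5 50.6] turn deg [-0.2 -0.2 -0.2] | F [-0.3  0.4 -0.1] w 15.3
[[296.0, 181.8], [335.5, 181.7], [381.7, 182.0]]
['H[(297, -11), (342, 5), (382, -8)]', 'V[(296, -21), (350, 31)]']
[[295.8, 167.7], [335.6, 167.5], [382.1, 167.9]]
['H[(297, -12), (341, 7), (382, -8)]', 'V[(296, -23), (302, -19), (341, 36), (358, -15), (382, 21)]']
```

The ridge edges match the model within 0.5 px. Applying the -2.5 mm lateral correction and lowering.

>>> servo_tool([
  [[-0.0008, -0.0025, 0.015], [0, 0, -0.2]],
  [[0, 0, 0.02], [0, 0, 0]],
  [[0, 0, 0.01], [0, 0, 0]],
  [[0, 0, 0.0055], [0, 0, 0]],
  [[0, 0, 0], [0, 0, 0]],
  [[0, 0, 0], [0, 0, 0]],
])

```text
time: 27.42
tool_pos: [557.6, -3.9, 8.2]
tcp_rot: [3.141, -0.003, -1.756]
contact_force: [-5.9, 0.6, 11.4]
grip_width: 15.5
finger_force: 30.0
```

>>> servo_tool([
  [[0, 0, 0], [0, 0, 0]],
  [[0, 0, 0], [0, 0, 0]],
  [[0, 0, 0], [0, 0, 0]],
  [[0, 0, 0], [0, 0, 0]],
], fingers=0.28)

```text
time: 27.92
tool_pos: [558.0, -4.0, 6.8]
tcp_rot: [-3.141, -0.003, -1.756]
contact_force: [-1.1, 0.0, 0.4]
grip_width: 25.8
finger_force: 0.0
```

>>> servo_tool([
  [[0, 0, -0.02], [0, 0, 0]],
  [[0, 0, -0.03], [0, 0, 0]],
  [[0, 0, -0.04], [0, 0, 0]],
  [[0, 0, -0.04], [0, 0, 0]],
  [[0, 0, -0.05], [0, 0, 0]],
  [[0, 0, 0], [0, 0, 0]],
])

```text
time: 28.68
tool_pos: [560.3, -3.7, 191.1]
tcp_rot: [-3.133, -0.003, -1.756]
contact_force: [0.2, 0.1, 0.3]
grip_width: 25.7
finger_force: 0.0
```

```bash
python3 - <<'E'
from look import *
chk("top5")
a=cv2.imread("pics/top5.png"); H=cv2.cvtColor(a,cv2.COLOR_BGR2HSV); c=cam(bot,"top")
# bobbin1: pale wood, less saturated than the mat
m=cv2.inRange(H,(14,90,90),(22,136,220)); m[:, :180]=0; m[:,262:]=0; m[:270]=0; m[325:]=0
m=cv2.morphologyEx(m,cv2.MORPH_OPEN,np.ones((3,3)))
n,l,s,ce=cv2.connectedComponentsWithStats(m)
for i in range(1,n):
    if s[i,4]>60:
        print(s[i].tolist(),ce[i].round(1)); r=cv2.minAreaRect(np.argwhere(l==i)[:,::-1].astype(np.float32)); print(r)
ref=cv2.imread("pics/top0.png"); d=cv2.absdiff(ref,a).max(2)[190:265,185:265]; print("b4 area diff",int((d>40).sum()))
delta(bot,[538.3,329.4,100],258)
E
```

```text
b3 changed px 643; b4 changed px 0; b1 changed px 432; b5 changed px 1258; b2 changed px 811; 
[187, 295, 44, 12, 372] [206.7 300.3]
((208.5, 300.5), (11.0, 43.0), 90.0)
[180, 320, 82, 5, 380] [218.5 322.2]
((220.5, 322.0), (4.0, 81.0), 90.0)
b4 area diff 537
t28.73 at [558.9  -3.5 188.6] yaw -100.6 | shift mm [-323.7   81.9   87.3] turn deg [-0.2 -0.2  1.4] | F [-0.2 -0.1 -1.5] w 25.9
```

>>> servo_tool([
  [[-0.0324, 0.0082, 0], [0, 0, 0]],
  [[-0.0324, 0.0082, 0], [0, 0, 0]],
  [[-0.0324, 0.0082, 0], [0, 0, 0]],
  [[-0.0324, 0.0082, 0], [0, 0, 0]],
  [[-0.0324, 0.0082, 0], [0, 0, 0]],
  [[-0.0324, 0.0082, 0], [0, 0, 0]],
  [[-0.0324, 0.0082, 0.02], [0, 0, 0]],
  [[-0.0324, 0.0082, 0.02], [0, 0, 0]],
  [[-0.0324, 0.0082, 0.02], [0, 0, 0]],
  [[-0.0324, 0.0082, 0.028], [0, 0, 1.4]],
  [[0, 0, 0], [0, 0, 0]],
  [[0, 0, 0], [0, 0, 0]],
], fingers=0.65)

```text
time: 30.22
tool_pos: [536.8, 329.2, 97.2]
tcp_rot: [3.141, -0.004, -1.78]
contact_force: [-0.0, -1.1, 0.0]
grip_width: 59.6
finger_force: 0.0
```

```bash
python3 - <<'E'
from look import *
delta(bot,[538.3,329.4,6.5],258)
w=cam(bot,"wrist"); im=bot.capture("wrist"); cv2.imwrite("pics/w9.png",im[:,:,::-1])
d=R.from_euler("z",-102,degrees=True).apply([1,0,0])
for s,z in ((8,19),(34,24),(48,22)):
    q=proj(w,np.array([538.3,329.4,z])+s*d); print(s,q.round(1),edges(im,int(q[1]),270,380))
q=proj(w,np.array([538.3,329.4,22])+54*d); print("end",q.round(1)); x=int(q[0]); print(edges(np.rot90(im,1).copy() if 0 else im.transpose(1,0,2).copy(),x,110,260))
# bobbin1 placed in top5
c=cam(bot,"top"); p=onz(c,(187-5.3,300.8),22); e=onz(c,(235.5,300.5),15); print("b1?",p.round(1),e.round(1),np.linalg.norm(p-e))
E
```

```text
t30.23 at [536.8 329.2  97.2] yaw -102.0 | shift mm [-0.9 -1.4 90.7] turn deg [ 0.  -0.3  0. ] | F [-0.  -1.1  0. ] w 59.6
8 [318.4 236.7] ['H[]', 'V[(304, -30), (307, -18), (309, 22), (332, 24)]']
34 [318.3 200. ] ['H[]', 'V[(297, -20), (300, -36), (341, 35)]']
48 [318.3 177.8] ['H[]', 'V[(297, -52), (341, 44)]']
end [318.3 168.4]
['H[]', 'V[(128, 26), (147, -21), (166, -21), (228, -18), (230, 21)]']
b1? [393.6 411.9  22. ] [395.4 292.7  15. ] 119.49884922268622
```

Bobbin4 edges are at 297..341 (predicted centre 318) and its bulb end is at row 166 (predicted 168). Gripping.

>>> servo_tool([
  [[-0.001, -0.0012, 0.03], [0, 0, 0]],
  [[0, 0, 0.03], [0, 0, 0]],
  [[0, 0, 0.021], [0, 0, 0]],
  [[0, 0, 0.0095], [0, 0, 0]],
  [[0, 0, 0], [0, 0, 0]],
])

```text
time: 30.9
tool_pos: [538.8, 329.7, 7.7]
tcp_rot: [-3.141, -0.003, -1.781]
contact_force: [-0.4, 0.4, -0.1]
grip_width: 59.4
finger_force: 0.0
```

>>> servo_tool([
  [[0, 0, 0], [0, 0, 0]],
  [[0, 0, 0], [0, 0, 0]],
  [[0, 0, 0], [0, 0, 0]],
  [[0, 0, 0], [0, 0, 0]],
  [[0, 0, 0], [0, 0, 0]],
  [[0, 0, 0], [0, 0, 0]],
], fingers=0)

```text
time: 31.65
tool_pos: [538.4, 330.4, 7.4]
tcp_rot: [-3.141, -0.003, -1.78]
contact_force: [-1.5, 0.7, 0.9]
grip_width: 15.8
finger_force: 30.0
```

>>> servo_tool([
  [[0, 0, -0.02], [0, 0, 0]],
  [[0, 0, -0.03], [0, 0, 0]],
  [[0, 0, -0.04], [0, 0, 0]],
  [[0, 0, -0.04], [0, 0, 0]],
  [[0, 0, -0.05], [0, 0, 0]],
  [[0, 0, 0], [0, 0, 0]],
])

```text
time: 32.4
tool_pos: [540.5, 331.9, 192.2]
tcp_rot: [-3.134, 0.002, -1.78]
contact_force: [-0.2, -0.3, -0.1]
grip_width: 15.4
finger_force: 30.0
```

```bash
python3 - <<'E'
from look import *
lane(-48,60,79.4)
E
```

```text
t32.40 at [540.5 331.9 192.2] yaw -102.0 | shift mm [326.2 -39.2 131.7] turn deg [  0.2   0.7 178.6] | F [-0.2 -0.3 -0.1] w 15.4
```

>>> servo_tool([
  [[0.0326, -0.0039, 0], [0, 0, 0]],
  [[0.0326, -0.0039, 0], [0, 0, 0]],
  [[0.0326, -0.0039, 0], [0, 0, 0]],
  [[0.0326, -0.0039, 0], [0, 0, 0]],
  [[0.0326, -0.0039, 0], [0, 0, 0]],
  [[0.0326, -0.0039, 0], [0, 0, 0]],
  [[0.0326, -0.0039, 0], [0, 0, 0]],
  [[0.0326, -0.0039, 0], [0, 0, 0]],
  [[0.0326, -0.0039, 0], [0, 0, 0]],
  [[0.0326, -0.0039, 0], [0, 0, 0]],
  [[0, 0, 0], [0, 0, 10]],
  [[0, 0, 0], [0, 0, 10]],
  [[0, 0, 0], [0, 0, 10]],
  [[0, 0, 0], [0, 0, 10]],
  [[0, 0, 0], [0, 0, 10]],
  [[0, 0, 0], [0, 0, 10]],
  [[0, 0, 0], [0, 0, 10]],
  [[0, 0, 0], [0, 0, 10]],
  [[0, 0, 0], [0, 0, 10]],
  [[0, 0, 0], [0, 0, 10]],
])

```text
time: 34.9
tool_pos: [508.2, 4.0, 187.3]
tcp_rot: [-3.138, -0.001, 2.752]
contact_force: [0.4, 0.1, -0.9]
grip_width: 15.9
finger_force: 30.0
```

>>> servo_tool([
  [[0, 0, 0], [0, 0, 10]],
  [[0, 0, 0], [0, 0, 10]],
  [[0, 0, 0], [0, 0, 10]],
  [[0, 0, 0], [0, 0, 10]],
  [[0, 0, 0], [0, 0, 10]],
  [[0, 0, 0], [0, 0, 10]],
  [[0, 0, 0], [0, 0, 10]],
  [[0, 0, 0], [0, 0, 8.6]],
  [[0, 0, 0], [0, 0, 0]],
  [[0, 0, 0], [0, 0, 0]],
])

```text
time: 36.15
tool_pos: [508.5, 3.9, 187.9]
tcp_rot: [-3.141, 0.003, 1.389]
contact_force: [0.2, 0.2, -1.2]
grip_width: 16.0
finger_force: 30.0
```

```bash
python3 - <<'E'
from look import *
lane(-48,60,79.4)
E
```

```text
t36.15 at [508.5   3.9 187.9] yaw 79.6 | shift mm [  1.9   3.5 127.9] turn deg [-0.   0.2  0.2] | F [ 0.2  0.2 -1.2] w 16.0
```

>>> servo_tool([
  [[0.002, 0.0027, 0.04], [0, 0, 0.2]],
  [[0, 0, 0.04], [0, 0, 0]],
  [[0, 0, 0.03], [0, 0, 0]],
  [[0, 0, 0.018], [0, 0, 0]],
  [[0, 0, 0], [0, 0, 0]],
  [[0, 0, 0], [0, 0, 0]],
])

```text
time: 36.9
tool_pos: [512.3, 4.9, 61.0]
tcp_rot: [3.14, 0.003, 1.383]
contact_force: [0.3, -1.3, -0.0]
grip_width: 15.7
finger_force: 30.0
```

```bash
python3 - <<'E'
from look import *
lane(-48,8.2,79.4)
w=cam(bot,"wrist"); im=bot.capture("wrist"); cv2.imwrite("pics/w10.png",im[:,:,::-1])
r=R.from_euler("z",CY,degrees=True)
for y in (30,36,42):
    q=[proj(w,np.array([*C,0])+r.apply([x,y,12])) for x in (-79,-65,-31,-17,17,31)]; print([v.round(1).tolist() for v in q]); print(edges(im,int(q[0][1]),240,460))
o=bot.get_obs(); T=R.from_euler("xyz",o["tcp_rot"])
q=proj(w,o["tool_pos"]+T.apply([40,0,-20])); print(q,edges(im,int(q[1]),270,375))
E
```

```text
t36.90 at [512.3   4.9  61. ] yaw 79.2 | shift mm [-0.  -0.2 52.8] turn deg [ 0.1  0.2 -0.2] | F [ 0.3 -1.3 -0. ] w 15.7
[[267.1, 222.5], [291.1, 222.4], [349.8, 222.2], [373.8, 222.2], [429.9, 222.4], [451.7, 222.5]]
['H[(268, 9), (288, -6), (355, 5), (375, -8), (427, 7), (453, -9)]', 'V[(242, -23), (262, -27), (268, 51), (287, -17), (355, 18), (374, -39), (425, 19), (430, 36), (452, -41)]']
[[266.7, 212.5], [290.8, 212.3], [350.0, 212.2], [374.2, 212.2], [430.6, 212.6], [452.6, 212.9]]
['H[(268, 7), (289, -8), (354, 7), (375, -8), (427, 7), (453, -8)]', 'V[(378, -22)]']
[[266.3, 202.3], [290.6, 202.1], [350.2, 202.0], [374.5, 202.1], [431.4, 202.7], [453.4, 203.1]]
['H[(267, 10), (290, -8), (353, 7), (376, -7), (384, 9), (427, -3), (429, -4), (454, -10)]', 'V[(379, -20)]']
[321.13272251 230.31681502] ['H[(290, -9), (353, 8)]', 'V[(289, -43), (354, 29)]']
```

The ridges match within 1 px (0.5 mm). Lowering bobbin4.

>>> servo_tool([
  [[0, 0, 0.02], [0, 0, -0.2]],
  [[0, 0, 0.017], [0, 0, 0]],
  [[0, 0, 0.01], [0, 0, 0]],
  [[0, 0, 0.005], [0, 0, 0]],
  [[0, 0, 0], [0, 0, 0]],
  [[0, 0, 0], [0, 0, 0]],
])

```text
time: 37.7
tool_pos: [512.2, 4.8, 8.8]
tcp_rot: [3.14, 0.003, 1.386]
contact_force: [0.0, -0.1, -1.6]
grip_width: 15.9
finger_force: 30.0
```

>>> servo_tool([
  [[0, 0, 0], [0, 0, 0]],
  [[0, 0, 0], [0, 0, 0]],
  [[0, 0, 0], [0, 0, 0]],
  [[0, 0, 0], [0, 0, 0]],
], fingers=0.28)

```text
time: 38.2
tool_pos: [511.8, 4.8, 8.4]
tcp_rot: [3.141, 0.003, 1.386]
contact_force: [-0.3, -0.0, -0.6]
grip_width: 25.7
finger_force: 0.0
```

>>> servo_tool([
  [[0, 0, -0.02], [0, 0, 0]],
  [[0, 0, -0.03], [0, 0, 0]],
  [[0, 0, -0.04], [0, 0, 0]],
  [[0, 0, -0.04], [0, 0, 0]],
  [[0, 0, -0.05], [0, 0, 0]],
  [[0, 0, 0], [0, 0, 0]],
])

```text
time: 38.95
tool_pos: [514.0, 5.1, 192.2]
tcp_rot: [3.133, 0.003, 1.386]
contact_force: [1.0, 0.2, -0.3]
grip_width: 25.5
finger_force: 0.0
```

```bash
python3 - <<'E'
from look import *
delta(bot,[396.2,358,100],90.9)
cv2.imwrite("pics/w11.png",bot.capture("wrist")[:,:,::-1])
E
```

```text
t38.95 at [514.    5.1 192.2] yaw 79.4 | shift mm [ 325.5 -181.4   89.8] turn deg [  0.5   0.2 -11.5] | F [ 1.   0.2 -0.3] w 25.5
```

>>> servo_tool([
  [[0.0325, -0.0181, 0], [0, 0, 0]],
  [[0.0325, -0.0181, 0], [0, 0, 0]],
  [[0.0325, -0.0181, 0], [0, 0, 0]],
  [[0.0325, -0.0181, 0], [0, 0, 0]],
  [[0.0325, -0.0181, 0], [0, 0, 0]],
  [[0.0325, -0.0181, 0], [0, 0, 0]],
  [[0.0325, -0.0181, 0], [0, 0, 0]],
  [[0.0325, -0.0181, 0.01], [0, 0, 0]],
  [[0.0325, -0.0181, 0.02], [0, 0, 0]],
  [[0.0325, -0.0181, 0.02], [0, 0, 0]],
  [[0, 0, 0.02], [0, 0, -5.7]],
  [[0, 0, 0.017], [0, 0, -5.7]],
  [[0, 0, 0], [0, 0, 0]],
  [[0, 0, 0], [0, 0, 0]],
], fingers=0.65)

```text
time: 40.75
tool_pos: [393.7, 357.7, 100.1]
tcp_rot: [-3.141, 0.003, 1.583]
contact_force: [0.4, 0.8, -0.3]
grip_width: 59.9
finger_force: 0.0
```

```bash
python3 - <<'E'
from look import *
g=[396.2,358];th=90.9
delta(bot,[*g,6.5],th)
w=cam(bot,"wrist"); im=bot.capture("wrist"); cv2.imwrite("pics/w12.png",im[:,:,::-1])
d=R.from_euler("z",th,degrees=True).apply([1,0,0])
for s,z in ((8,19),(28,24),(40,24)):
    q=proj(w,np.array([*g,z])+s*d); print(s,q.round(1),edges(im,int(q[1]),260,390,20))
q=proj(w,np.array([*g,22])+54*d); print("end",q.round(1)); print(edges(im.transpose(1,0,2).copy(),int(q[0]),110,280,20))
for s in (44,30,8): q=proj(w,np.array([*g,22])+s*d); print(im[int(q[1]),int(q[0])])
E
```

```text
t40.75 at [393.7 357.7 100.1] yaw 90.7 | shift mm [ 0.6  2.6 93.6] turn deg [-0.   0.2 -0.2] | F [ 0.4  0.8 -0.3] w 59.9
8 [325.  231.6] ['H[]', 'V[(309, -32), (337, -30), (342, 36)]']
28 [325.1 204.2] ['H[(265, -4)]', 'V[(305, -39), (345, 32)]']
40 [325.1 185.9] ['H[(265, -3)]', 'V[(304, -28), (344, 31)]']
end [325.  163.7]
['H[(182, -5), (186, 6)]', 'V[(162, -23), (185, -24), (187, 21), (228, 41)]']
[188 147  98]
[200 157 103]
[209 165 109]
```

Bobbin1 is confirmed at its new place: edges 304..345 (predicted centre 325), bulb end at row 162 (predicted 164), red band at row 184. Gripping.

>>> servo_tool([
  [[0.001, 0.0024, 0.03], [0, 0, -0.2]],
  [[0, 0, 0.03], [0, 0, 0]],
  [[0, 0, 0.023], [0, 0, 0]],
  [[0, 0, 0.0105], [0, 0, 0]],
  [[0, 0, 0], [0, 0, 0]],
])

```text
time: 41.42
tool_pos: [396.2, 358.5, 6.9]
tcp_rot: [-3.141, 0.003, 1.588]
contact_force: [0.1, -0.3, 0.2]
grip_width: 59.8
finger_force: 0.0
```

>>> servo_tool([
  [[0, 0, 0], [0, 0, 0]],
  [[0, 0, 0], [0, 0, 0]],
  [[0, 0, 0], [0, 0, 0]],
  [[0, 0, 0], [0, 0, 0]],
  [[0, 0, 0], [0, 0, 0]],
  [[0, 0, 0], [0, 0, 0]],
], fingers=0)

```text
time: 42.18
tool_pos: [396.1, 358.6, 6.9]
tcp_rot: [-3.141, 0.003, 1.588]
contact_force: [-1.3, -0.3, 1.5]
grip_width: 15.6
finger_force: 30.0
```

>>> servo_tool([
  [[0, 0, -0.02], [0, 0, 0]],
  [[0, 0, -0.03], [0, 0, 0]],
  [[0, 0, -0.04], [0, 0, 0]],
  [[0, 0, -0.04], [0, 0, 0]],
  [[0, 0, -0.05], [0, 0, 0]],
  [[0, 0, 0], [0, 0, 0]],
])

```text
time: 42.92
tool_pos: [397.9, 360.4, 190.7]
tcp_rot: [3.135, -0.001, 1.588]
contact_force: [0.5, -0.3, -0.8]
grip_width: 15.8
finger_force: 30.0
```

```bash
python3 - <<'E'
from look import *
lane(-96,60,79.4)
E
```

```text
t42.92 at [397.9 360.4 190.7] yaw 91.0 | shift mm [-348.1   60.2  130.6] turn deg [ 0.4 -0.1 11.6] | F [ 0.5 -0.3 -0.8] w 15.8
```

>>> servo_tool([
  [[-0.0348, 0.0062, 0], [0, 0, 0]],
  [[-0.0348, 0.0062, 0], [0, 0, 0]],
  [[-0.0348, 0.0062, 0], [0, 0, 0]],
  [[-0.0348, 0.0062, 0], [0, 0, 0]],
  [[-0.0348, 0.0062, 0], [0, 0, 0]],
  [[-0.0348, 0.0062, 0], [0, 0, 0]],
  [[-0.0348, 0.0062, 0], [0, 0, 0]],
  [[-0.0348, 0.0062, 0], [0, 0, 0]],
  [[-0.0348, 0.0062, 0], [0, 0, 0]],
  [[-0.0348, 0.0062, 0], [0, 0, 0]],
  [[0, 0, 0], [0, 0, 5.8]],
  [[0, 0, 0], [0, 0, 5.8]],
  [[0, 0.001, 0.04], [0, 0, 0]],
  [[0, 0.001, 0.04], [0, 0, 0]],
  [[0, 0, 0.03], [0, 0, 0]],
  [[0, 0, 0.015], [0, 0, 0]],
  [[0, 0, 0], [0, 0, 0]],
  [[0, 0, 0], [0, 0, 0]],
])

```text
time: 45.18
tool_pos: [466.1, 11.5, 62.9]
tcp_rot: [3.141, 0.003, 1.386]
contact_force: [0.5, 0.3, 0.0]
grip_width: 15.8
finger_force: 30.0
```

```bash
python3 - <<'E'
from look import *
lane(-96,7.8,79.4)
w=cam(bot,"wrist"); im=bot.capture("wrist"); cv2.imwrite("pics/w13.png",im[:,:,::-1])
r=R.from_euler("z",CY,degrees=True)
for y in (30,36,42):
    q=[proj(w,np.array([*C,0])+r.apply([x,y,12])) for x in (-113,-79,-65,-31,-17)]; print([v.round(1).tolist() for v in q]); print(edges(im,int(q[0][1]),240,460))
o=bot.get_obs(); T=R.from_euler("xyz",o["tcp_rot"])
q=proj(w,o["tool_pos"]+T.apply([40,0,-20])); print(q,edges(im,int(q[1]),270,375))
E
```

```text
t45.17 at [466.1  11.5  62.9] yaw 79.4 | shift mm [ 1.9 -1.5 55.1] turn deg [ 0.   0.2 -0. ] | F [0.5 0.3 0. ] w 15.8
[[289.1, 218.1], [347.5, 218.1], [371.4, 218.2], [427.3, 218.6], [449.1, 218.9]]
['H[(288, -8), (352, 7), (373, -9), (426, 10), (450, -7)]', 'V[(263, 34), (288, -28), (353, 28), (372, -41), (378, -18), (425, -18), (428, 38), (450, -38)]']
[[288.9, 208.1], [347.7, 208.1], [371.8, 208.2], [428.0, 208.9], [450.0, 209.2]]
['H[(288, -7), (353, 6), (372, -7), (427, 8), (451, -8)]', 'V[(263, 32), (274, -36), (288, 20), (291, 21), (426, -22), (453, -21)]']
[[288.6, 197.9], [347.9, 197.9], [372.1, 198.1], [428.7, 199.0], [450.8, 199.5]]
['H[(290, -7), (349, 7), (373, -9), (428, 4), (452, -8)]', 'V[(261, 35), (264, -38), (292, 26), (348, -18), (454, -21)]']
[321.38396877 230.2968672 ] ['H[]', 'V[(371, 21)]']
```

>>> servo_tool([
  [[0.0018, -0.0012, 0.02], [0, 0, 0]],
  [[0, 0, 0.02], [0, 0, 0]],
  [[0, 0, 0.01], [0, 0, 0]],
  [[0, 0, 0.005], [0, 0, 0]],
  [[0, 0, 0], [0, 0, 0]],
  [[0, 0, 0], [0, 0, 0]],
])

```text
time: 45.98
tool_pos: [465.6, 13.3, 8.3]
tcp_rot: [3.14, 0.003, 1.386]
contact_force: [-0.5, -0.1, 0.2]
grip_width: 15.7
finger_force: 30.0
```

>>> servo_tool([
  [[0, 0, 0], [0, 0, 0]],
  [[0, 0, 0], [0, 0, 0]],
  [[0, 0, 0], [0, 0, 0]],
  [[0, 0, 0], [0, 0, 0]],
], fingers=0.28)

```text
time: 46.48
tool_pos: [465.3, 13.3, 7.9]
tcp_rot: [3.141, 0.003, 1.386]
contact_force: [-0.2, 0.2, 0.8]
grip_width: 25.9
finger_force: 0.0
```

>>> servo_tool([
  [[0, 0, -0.02], [0, 0, 0]],
  [[0, 0, -0.03], [0, 0, 0]],
  [[0, 0, -0.04], [0, 0, 0]],
  [[0, 0, -0.04], [0, 0, 0]],
  [[0, 0, -0.05], [0, 0, 0]],
  [[0, 0, 0], [0, 0, 0]],
])

```text
time: 47.22
tool_pos: [467.3, 13.7, 191.4]
tcp_rot: [3.133, 0.003, 1.386]
contact_force: [-0.3, 1.0, -1.1]
grip_width: 25.9
finger_force: 0.0
```

```bash
python3 - <<'E'
from look import *
w=cam(bot,"wrist"); im=bot.capture("wrist")[:,:,::-1].copy(); cv2.imwrite("pics/w14.png",im); np.savez("w14.npz",K=w[0],p=w[1],r=w[2])
s=bot.capture("scene")[:,:,::-1].copy(); cv2.imwrite("pics/s14.png",s)
t=bot.capture("top")[:,:,::-1].copy(); cv2.imwrite("pics/t14.png",t)
delta(bot,[558,-10,190],79.4)
r=R.from_euler("z",CY,degrees=True); P=lambda x,y,z: np.array([*C,0])+r.apply([x,y,z])
c=cam(bot,"scene"); tc=cam(bot,"top")
# flap angles from coloured edge pixels: green/pink free-edge point predicted for several angles
for nm,sg,L,hz in (("green",-1,71,45),("pink",1,85,49)):
    for a in (2.0,2.1,2.2,2.3,2.4): print(nm,a,"scene",proj(c,P(0,sg*(73-L*np.cos(a)),hz+L*np.sin(a))).round(),"top",proj(tc,P(0,sg*(73-L*np.cos(a)),hz+L*np.sin(a))).round())
E
```

```text
t47.38 at [464.6  14.  187. ] yaw 79.4 | shift mm [-6.4 96.3 -3.1] turn deg [-0.1  0.2 -0. ] | F [-0.7  0.4  0.1] w 25.9
green 2.0 scene [249. 252.] top [421. 229.]
green 2.1 scene [246. 253.] top [423. 230.]
green 2.2 scene [244. 254.] top [426. 231.]
green 2.3 scene [242. 255.] top [428. 232.]
green 2.4 scene [240. 256.] top [430. 232.]
pink 2.0 scene [344. 244.] top [322. 209.]
pink 2.1 scene [348. 245.] top [318. 209.]
pink 2.2 scene [351. 246.] top [315. 209.]
pink 2.3 scene [354. 247.] top [312. 209.]
pink 2.4 scene [356. 248.] top [310. 209.]
```

```bash
python3 - <<'E'
import cv2,numpy as np
w=cv2.imread("pics/w14.png"); s=cv2.imread("pics/s14.png")
A=cv2.resize(w[90:330,230:630],(800,480) and (500,300),interpolation=3)
B=cv2.resize(s[190:340,225:365],(300,321),interpolation=3)
o=np.zeros((600,800,3),np.uint8); t=cv2.imread("pics/t14.png")
o[:300,:500]=A; o[:321,500:]=B
T=cv2.resize(t[150:300,310:445],(250,278),interpolation=3); o[310:588,:250]=T
cv2.imwrite("pics/m14.png",o)
E
```

```text
(no output)
```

View pics/m14.png

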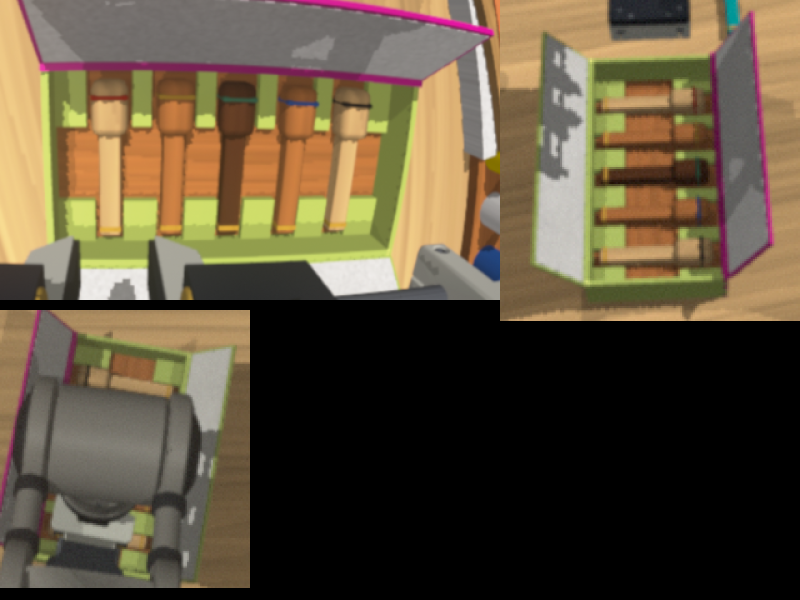

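All five bobbins lie flat, one to a lane with bulbs to the pink side, as the wrist and scene crops show (bands at crop y≈100). I've used all 14 views, so I'll check the flaps numerically. First I'll move closed fingers outside the green flap; tool x is case y and tool y is case x.

>>> servo_tool([
  [[-0.0293, 0.0193, 0], [0, 0, 0]],
  [[-0.0293, 0.0193, 0], [0, 0, 0]],
  [[-0.0293, 0.0193, 0], [0, 0, 0]],
  [[-0.0293, 0.0193, 0], [0, 0, 0]],
  [[-0.0293, 0.0193, 0], [0, 0, 0]],
  [[0, 0, 0.02], [0, 0, 0]],
  [[0, 0, 0.03], [0, 0, 0]],
  [[0, 0, 0.03], [0, 0, 0]],
  [[0, 0, 0.022], [0, 0, 0]],
  [[0, 0, 0], [0, 0, 0]],
  [[0, 0, 0], [0, 0, 0]],
], fingers=0)

```text
time: 48.75
tool_pos: [533.2, -148.2, 86.3]
tcp_rot: [-3.142, 0.003, 1.386]
contact_force: [0.4, -0.7, 0.3]
grip_width: 0.7
finger_force: 0.0
```

```bash
cat >> look.py <<'E'
def cas():
    o=bot.get_obs(); q=R.from_euler("z",CY,degrees=True).inv().apply(o["tool_pos"]-[*C,0]); print("t%.2f case xyz"%o["time"],q.round(1),"yaw %.1f"%np.degrees(o["tcp_rot"][2]),"F",o["contact_force"].round(1),"w %.1f"%o["grip_width"])
E
python3 -c "
from look import *
cas()"
```

```text
t48.75 case xyz [   0.8 -140.4   86.3] yaw 79.4 F [ 0.4 -0.7  0.3] w 0.7
```

>>> servo_tool([
  [[0.01, 0, 0], [0, 0, 0]],
  [[0.01, 0, 0], [0, 0, 0]],
  [[0.01, 0, 0], [0, 0, 0]],
  [[0.01, 0, 0], [0, 0, 0]],
  [[0.01, 0, 0], [0, 0, 0]],
  [[0.008, 0, 0], [0, 0, 0]],
  [[0.008, 0, 0], [0, 0, 0]],
  [[0.008, 0, 0], [0, 0, 0]],
  [[0.008, 0, 0], [0, 0, 0]],
  [[0.008, 0, 0], [0, 0, 0]],
])

```text
time: 50.0
tool_pos: [549.8, -59.2, 86.0]
tcp_rot: [3.141, 0.003, 1.386]
contact_force: [0.2, -0.9, 0.5]
grip_width: 0.1
finger_force: 0.5
```

>>> servo_tool([
  [[0.009, 0, 0.003], [0, 0, 0]],
  [[0.009, 0, 0.003], [0, 0, 0]],
  [[0.005, 0, 0.008], [0, 0, 0]],
  [[0.005, 0, 0.008], [0, 0, 0]],
  [[0.002, 0, 0.005], [0, 0, 0]],
  [[0.001, 0, 0.004], [0, 0, 0]],
  [[0, 0, 0], [0, 0, 0]],
])

```text
time: 50.88
tool_pos: [555.2, -29.4, 54.6]
tcp_rot: [-3.141, 0.003, 1.385]
contact_force: [-0.1, 1.1, -0.9]
grip_width: 0.4
finger_force: 0.0
```

```bash
python3 -c "
from look import *
cas()"
```

```text
t50.88 case xyz [  0.6 -19.6  54.6] yaw 79.4 F [-0.1  1.1 -0.9] w 0.4
```

>>> servo_tool([
  [[0, 0, 0.002], [0, 0, 0]],
  [[0, 0, 0.002], [0, 0, 0]],
  [[0, 0, 0.001], [0, 0, 0]],
  [[0, 0, 0], [0, 0, 0]],
  [[0, 0, 0], [0, 0, 0]],
])

```text
time: 51.5
tool_pos: [555.3, -29.4, 49.9]
tcp_rot: [3.141, 0.003, 1.386]
contact_force: [0.0, -0.2, -0.6]
grip_width: 0.3
finger_force: 0.0
```

>>> servo_tool([
  [[0, 0, 0.001], [0, 0, 0]],
  [[0, 0, 0], [0, 0, 0]],
  [[0, 0, 0], [0, 0, 0]],
])

```text
time: 51.88
tool_pos: [555.4, -29.4, 49.2]
tcp_rot: [3.141, 0.003, 1.386]
contact_force: [-0.8, 0.8, 4.3]
grip_width: 0.3
finger_force: 2.3
```

>>> servo_tool([
  [[0, 0, 0.001], [0, 0, 0]],
  [[0, 0, 0], [0, 0, 0]],
  [[0, 0, 0], [0, 0, 0]],
])

```text
time: 52.25
tool_pos: [555.5, -29.4, 49.1]
tcp_rot: [3.141, 0.003, 1.386]
contact_force: [-4.4, 1.1, 11.6]
grip_width: 0.2
finger_force: 6.1
```

```bash
cat >> look.py <<'E'
def green():
    """green flap's outer face: extents in case frame, cast on z=47, from the scene view"""
    s=bot.capture("scene"); c=cam(bot,"scene"); h=cv2.cvtColor(s,cv2.COLOR_RGB2HSV); r=R.from_euler("z",CY,degrees=True)
    for x in (-110,-70,70,110):
        row=[]
        for y in range(-100,101,4):
            q=proj(c,np.array([*C,0])+r.apply([x,y,49])).round().astype(int); H,S,V=[int(v) for v in h[q[1],q[0]]]
            row.append("g" if 28<H<50 and S>50 else "p" if 150<H<179 and S>60 else "w" if S<50 else ".")
        print(x,"".join(row))
    cv2.imwrite("pics/sg.png",s[:,:,::-1])
E
python3 -c "
from look import *
cas(); green()"
```

```text
t52.25 case xyz [  0.9 -19.5  49.1] yaw 79.4 F [-4.4  1.1 11.6] w 0.2
-110 ........wwwwwwwwwwwwwwwwwwwwggggggggggggg.ppwwwwwww
-70 .......ggg.www......g.gwwww.w.............ppwwwwwww
70 .......gggggggggggggggggg.................ppwwwwwww
110 .......gggggggggggggggggg.................ppwwwwwww
```

Firm stop at z = 49.1 with 11.6 N: the green flap is down, with green showing over case y -72..0. Next, lift and go outside the pink flap.

>>> servo_tool([
  [[0, 0, -0.02], [0, 0, 0]],
  [[0, 0, -0.04], [0, 0, 0]],
  [[0, 0, -0.04], [0, 0, 0]],
  [[0, 0, -0.04], [0, 0, 0]],
  [[0.033, 0, 0], [0, 0, 0]],
  [[0.033, 0, 0], [0, 0, 0]],
  [[0.033, 0, 0], [0, 0, 0]],
  [[0.033, 0, 0], [0, 0, 0]],
  [[0.033, 0, 0], [0, 0, 0]],
  [[0, 0, 0.02], [0, 0, 0]],
  [[0, 0, 0.03], [0, 0, 0]],
  [[0, 0, 0.03], [0, 0, 0]],
  [[0, 0, 0.008], [0, 0, 0]],
  [[0, 0, 0], [0, 0, 0]],
  [[0, 0, 0], [0, 0, 0]],
])

```text
time: 54.18
tool_pos: [586.6, 133.0, 100.8]
tcp_rot: [3.139, 0.002, 1.386]
contact_force: [-0.8, -0.7, 0.9]
grip_width: 0.6
finger_force: 0.0
```

```bash
python3 -c "
from look import *
cas(); green()"
```

```text
t54.17 case xyz [  1.7 145.8 100.8] yaw 79.4 F [-0.8 -0.7  0.9] w 0.6
-110 .......gggggggggggggggggggggggggggggggggg.ppwwwwwww
-70 .......gggggggggggggggggg.................ppwwwwwww
70 .......gggggggggggggggggg.................ppwwwwwww
110 .......gggggggggggggggggg.................ppwwwwwww
```

The green flap is closed across its whole width. Pushing the pink flap over.

>>> servo_tool([
  [[-0.01, 0, 0], [0, 0, 0]],
  [[-0.01, 0, 0], [0, 0, 0]],
  [[-0.01, 0, 0], [0, 0, 0]],
  [[-0.01, 0, 0], [0, 0, 0]],
  [[-0.01, 0, 0], [0, 0, 0]],
  [[-0.01, 0, 0], [0, 0, 0]],
  [[-0.01, 0, 0], [0, 0, 0]],
  [[-0.01, 0, 0], [0, 0, 0]],
  [[-0.008, 0, 0], [0, 0, 0]],
  [[-0.008, 0, 0], [0, 0, 0]],
  [[-0.008, 0, 0], [0, 0, 0]],
])

```text
time: 55.6
tool_pos: [566.5, 30.2, 99.8]
tcp_rot: [3.141, 0.003, 1.386]
contact_force: [0.1, 1.0, 0.7]
grip_width: 0.5
finger_force: 0.3
```

>>> servo_tool([
  [[-0.0095, 0, 0.005], [0, 0, 0]],
  [[-0.0095, 0, 0.005], [0, 0, 0]],
  [[-0.006, 0, 0.009], [0, 0, 0]],
  [[-0.006, 0, 0.009], [0, 0, 0]],
  [[-0.002, 0, 0.009], [0, 0, 0]],
  [[-0.001, 0, 0.007], [0, 0, 0]],
  [[0, 0, 0], [0, 0, 0]],
  [[0, 0, 0], [0, 0, 0]],
])

```text
time: 56.6
tool_pos: [560.5, -2.6, 56.0]
tcp_rot: [3.141, 0.003, 1.386]
contact_force: [-0.1, -0.1, 0.2]
grip_width: 0.7
finger_force: 0.0
```

```bash
python3 -c "
from look import *
cas(); green()"
```

```text
t56.60 case xyz [ 0.9  7.7 56. ] yaw 79.4 F [-0.1 -0.1  0.2] w 0.7
-110 .......gggggggggw.wwwwwwwwwwwwwwwwwwpppppppp.......
-70 .......ggggggggggwwwww.p......wwwwwwpppppppp.......
70 .......gggggggggggggggpppppppppppppppppppppp.......
110 .......gggggggggggggggpppppppppppppppppppppp.......
```

Now press the pink flap down.

>>> servo_tool([
  [[0, 0, 0.001], [0, 0, 0]],
  [[0, 0, 0.001], [0, 0, 0]],
  [[0, 0, 0], [0, 0, 0]],
  [[0, 0, 0], [0, 0, 0]],
])

```text
time: 57.15
tool_pos: [560.3, -2.8, 53.9]
tcp_rot: [3.141, 0.003, 1.386]
contact_force: [0.3, 0.2, 0.3]
grip_width: 0.2
finger_force: 0.0
```

>>> servo_tool([
  [[0, 0, 0.001], [0, 0, 0]],
  [[0, 0, 0], [0, 0, 0]],
  [[0, 0, 0], [0, 0, 0]],
])

```text
time: 57.52
tool_pos: [560.4, -2.8, 53.2]
tcp_rot: [3.141, 0.003, 1.386]
contact_force: [-2.0, 0.1, 5.2]
grip_width: 0.6
finger_force: 2.6
```

>>> servo_tool([
  [[0, 0, 0.001], [0, 0, 0]],
  [[0, 0, 0], [0, 0, 0]],
  [[0, 0, 0], [0, 0, 0]],
])

```text
time: 57.9
tool_pos: [560.5, -2.9, 53.1]
tcp_rot: [3.14, 0.003, 1.386]
contact_force: [-4.4, -0.2, 11.8]
grip_width: 0.4
finger_force: 6.2
```

Firm stop at z = 53.1, as expected for the pink flap on top of the green. Lift clear and check.

>>> servo_tool([
  [[0, 0, -0.02], [0, 0, 0]],
  [[0, 0, -0.04], [0, 0, 0]],
  [[0, 0, -0.05], [0, 0, 0]],
  [[0, 0, -0.05], [0, 0, 0]],
  [[0, 0, -0.05], [0, 0, 0]],
  [[-0.04, -0.02, -0.03], [0, 0, 0]],
  [[-0.04, -0.02, 0], [0, 0, 0]],
  [[-0.04, -0.02, 0], [0, 0, 0]],
  [[-0.04, -0.02, 0], [0, 0, 0]],
  [[-0.04, -0.02, 0], [0, 0, 0]],
  [[0, 0, 0], [0, 0, 0]],
  [[0, 0, 0], [0, 0, 0]],
])

```text
time: 59.4
tool_pos: [425.6, -180.0, 292.4]
tcp_rot: [3.141, 0.003, 1.385]
contact_force: [0.4, 0.1, 0.2]
grip_width: 0.9
finger_force: 0.0
```

```bash
python3 - <<'E'
from look import *
cas(); green()
# free-edge height: column of the pink/green boundary across two views at case x = +-70
r=R.from_euler("z",CY,degrees=True); P=lambda x,y,z: np.array([*C,0])+r.apply([x,y,z])
for n in ("scene","top"):
    im=bot.capture(n); c=cam(bot,n); h=cv2.cvtColor(im,cv2.COLOR_RGB2HSV)
    for x in (-110,-70,0,70,110):
        k=[y for y in np.arange(-40,30,.5) if (lambda q:150<h[q[1],q[0],0]<179 and h[q[1],q[0],1]>60)(proj(c,P(x,y,53)).round().astype(int))]
        print(n,x,"pink from y",k[0] if k else None,end="; ")
    print()
    # bystanders vs the start
    a=cv2.imread(f"pics/{n}0.png"); d=cv2.absdiff(a,im[:,:,::-1].copy()).max(2)
    box=dict(top=dict(redspool=(436,300,468,330),cream=(530,235,562,262),sciss=(208,132,272,175),jar=(452,128,488,162)),scene=dict(redspool=(203,205,225,235),cream=(118,272,145,302),sciss=(412,292,472,340),jar=(190,352,226,392)))[n]
    print({k:int((d[y0:y1,x0:x1]>40).sum()) for k,(x0,y0,x1,y1) in box.items()})
E
```

```text
t59.40 case xyz [ -99.1 -191.5  292.4] yaw 79.4 F [0.4 0.1 0.2] w 0.9
-110 .......gggggggggggggggpppppppppppppppppppppp.......
-70 .......gggggggggggggggpppppppppppppppppppppp.......
70 .......gggggggggggggggpppppppppppppppppppppp.......
110 .......gggggggggggggggpppppppppppppppppppppp.......
scene -110 pink from y -12.0; scene -70 pink from y -12.5; scene 0 pink from y -13.5; scene 70 pink from y -12.0; scene 110 pink from y -12.5; 
{'redspool': 0, 'cream': 141, 'sciss': 0, 'jar': 0}
top -110 pink from y -9.0; top -70 pink from y -10.5; top 0 pink from y -9.5; top 70 pink from y -10.5; top 110 pink from y -10.0; 
{'redspool': 559, 'cream': 427, 'sciss': 0, 'jar': 0}
```

```bash
python3 - <<'E'
from look import *
for n,box in (("scene",(118,272,145,302)),("top",(532,238,560,260))):
    a=cv2.imread(f"pics/{n}0.png"); b=bot.capture(n)[:,:,::-1].copy(); x0,y0,x1,y1=box
    e=lambda i:cv2.cvtColor(i,cv2.COLOR_BGR2GRAY)
    m=cv2.matchTemplate(e(b)[y0-12:y1+12,x0-12:x1+12],e(a)[y0:y1,x0:x1],cv2.TM_CCOEFF_NORMED); print(n,cv2.minMaxLoc(m)[1::2],"(12,12)=unmoved")
E
```

```text
scene (0.6937620639801025, (12, 12)) (12,12)=unmoved
top (0.7163552641868591, (24, 15)) (12,12)=unmoved
```

```bash
python3 - <<'E'
from look import *
b=bot.capture("top")[:,:,::-1].copy(); s=bot.capture("scene")[:,:,::-1].copy()
# saturation separates the pale spool from the orange mat, whatever the shadow
for k,im,(x0,y0,x1,y1) in (("top0",cv2.imread("pics/top0.png"),(515,225,562,275)),("top5",cv2.imread("pics/top5.png"),(515,225,562,275)),("now",b,(515,225,562,275)),("s0",cv2.imread("pics/scene0.png"),(112,265,150,310)),("snow",s,(112,265,150,310))):
    h=cv2.cvtColor(im,cv2.COLOR_BGR2HSV)[y0:y1,x0:x1]; m=cv2.inRange(h,(0,0,30),(179,118,255)); m=cv2.morphologyEx(m,cv2.MORPH_OPEN,np.ones((3,3)))
    n,l,st,ce=cv2.connectedComponentsWithStats(m); print(k,[(st[i].tolist(),ce[i].round(1).tolist()) for i in range(1,n) if st[i,4]>40])
E
```

```text
top0 [([39, 0, 8, 14, 89], [43.1, 6.0]), ([18, 17, 23, 18, 255], [28.2, 25.5])]
top5 [([18, 20, 13, 15, 122], [23.3, 27.4])]
now [([0, 0, 47, 50, 2346], [23.0, 24.5])]
s0 [([0, 0, 4, 17, 66], [1.5, 7.8]), ([7, 11, 21, 20, 271], [17.4, 20.8]), ([0, 33, 6, 12, 46], [2.4, 39.3])]
snow [([11, 11, 17, 20, 225], [19.0, 21.9])]
```

The cream spool's blob edges haven't moved: right column 28 and rows 11..31 in the scene view, left 18 and bottom 35 in the top view. The other differences are shadow. Handing in.

```bash
python3 -c "
from plant import bot
print(bot.close_job())"
```

```text
the job is handed in; nothing more can be done
None
```

I packed all five bobbins flat in the case, one to a lane with bulbs towards the pink flap, then folded the green flap fully down and the pink flap over it, and handed the job in at about 60 s with the other things on the table left where they were.

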